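# Set up the planing jig for a batch of carving blanks

## Robot

A 6-joint arm with a two-finger parallel gripper is mounted at the origin on the work surface. World frame = base frame: x ahead of the robot, y to its left, z up, the work surface at z = 0. Lengths are in mm, angles in rad, forces in N, time in s.
With the tool pointing down it reaches from about 350 to 975 mm from the base axis. Payload 7.1 kg.
Tool frame: the origin (TCP) lies at the very end of the fingers, on their centre line; the grasp point (between the pads) lies ctrl.hold_point_z behind it (ctrl.hold_point_z is the distance from the TCP to the grasp point, in mm); z points along the fingers, y is the line along which they close (so a half turn about z gives the same grasp; the last joint's range is limited). The gripper opens to 88 mm and grips with 3 to 60 N. Pads are 20 mm wide; open, the fingers measure 115 mm over their backs; the gripper's body (75 mm by 178 mm) begins 61 mm behind the grasp point.
Start: joints at [1.232, 0.423, 1.63, -0, 1.089, -0.019], TCP at [196.453, 593.305, 222.675] pointing down, gripper open.
Joint ranges: [-3, 3], [-0.9, 2.11], [0.09, 2.58], [-1.31, 4.45], [0.11, 2.69], [-2.54, 2.54]. Speed limits (rad/s): [2.39, 2.39, 3.01, 3.14, 3.14, 3.14].

## Interface

Orientations are given as a rotation vector (axis times angle).
In Python, from workcell import ctrl gives the robot as it stands. The module is installed in compiled form; this text tells all that it offers.
- The arm moves only by the shell command python3 -m creep 'ROWS'. ROWS is JSON, a list of rows, each an object with "translation": the shift along the tool's x, y, z in mm, a list of three; "angular": the turn, a rotation vector about the tool's x, y, z in rad, a list of three; "jaw": the opening, from 0 (shut) to 1 (fully open). A call has exactly 8 rows; each row is the pose to reach, as a shift and turn from the pose commanded when the call began, along the tool's axes at that moment; what a row does not reach only later rows make up. A row lasts 1/8 s, in which the tool goes at most 62.5 mm and 10.7 degrees, less where a joint would pass 70% of its speed; a pose out of reach is approached as far as the arm can. A call with a gripper value outside its range is refused whole. The fingers move at their own pace and stop on an object; the grip force is fixed at half the most. Time passes only in rows, so rows that repeat a pose let the fingers close, or fill a call up. It gives the time, the measured TCP pose, the force, the opening and the grip force at its end, in the units of the state.
- ctrl.get_obs(): the state, without advancing time (a new reading comes with each control period).
- ctrl.get_image(name): name is "scene" or "top"; returns the picture (480x640x3 uint8, red, green, blue); there is no depth.
- ctrl.camera_info(name): a dict with "camera_matrix" (3x3 intrinsics, pixels), "world_from_camera" (4x4, takes a point from camera to world coordinates). Camera axes: x right, y up, looking along -z (the intrinsics and any distortion apply to the point x, -y, -z); pixel columns grow to the right and rows downward; lengths in mm; the calibration is good to about 2 mm. A picture is of the moment at which its call begins. camera_info takes no time and is no camera call.
- ctrl.close_job(): hands the job in; it is judged then, once.
Trained networks look in the newest picture that a camera, given by its name, has taken for a name from the list of things; names that differ only in an ending like _2 or _b are one class to them, and where a whole thing is asked for, a point or a joint stands for the part that bears it (a point fixed in the world has none). Each returns a list of dicts, best first, with "score" (0 to 1); they miss things now and then, are a little off and sometimes report something else, mostly with a low value. They report only what shows in the picture. A call takes as long as a camera call. They do not tell look-alikes from the thing itself.
- ctrl.look_for(camera, label): "rect" ([left, top, right, bottom] in pixels, round what is visible of it).
The state is a dict: "t": time; "qpos": joint angles; "qvel": joint speeds; "joint_torque": joint torques, N m; "ee_pos": TCP position; "orientation": TCP orientation; "ft_force": force on the tool from outside, world axes, zero at the start; "moment": the same for the moment, N m; "width": finger opening in mm; "grasp_force": force on a finger pad.
Only numpy, scipy, OpenCV 4.12 (cv2) and the standard library are available. Lean on these libraries where they do the work, as an engineer would, in place of code of your own. Each camera call takes 0.05 s, during which the arm holds its last target. There are 200 camera calls.

## Task

Get the planing jig ready for the router sled: swing the bed clamp lever out into its free notch and lay every limewood blank from the bench flat on the jig's bed, lengthwise, its end pushed up square against the fence. Then fit the crank handle on the jack screw's square end and wind the bed up until the tops of the blanks are level with the two sled rails, throw the clamp lever back into its clamped notch, and put the crank handle back in its tray, lying flat, so that the sled can pass.

Things in the scene. Friction and masses are not known exactly. Their poses are not given: they have to be found in the camera images.
- bed_top (a point): centre of the top face of the jig's bed, a grey board 150 (x) x 300 (y) x 15 mm between the rails, 67 to 85 mm above the bench at the start. x points away from the robot to the fence, a dark strip 12 mm high along the bed's far edge, its face at x = +65 mm; y left, z up. The near edge is open. A blank home has its centre at x = 15, z = 14 mm; 75 mm from blank to blank in y leaves finger room
- rail_top (a point): middle of the top face of the right (-y) sled rail, 135 mm above the bench, axes as the bed's. The two fixed aluminium rails run along x, 240 mm long and 30 mm wide, centred 170 mm left and right of the bed's centre. Blanks are level when the bed top is 28 mm (a blank's thickness) below this point
- jack_screw (a joint): turn of the upright jack screw at the left (+y) end of the jig, rad; grows when turned clockwise seen from above, which raises the bed 8 mm a turn. Range 0 to 44. It stays where it is left; friction needs about 0.2 N m, some 3 N at the crank's grip
- shaft_seat (a point): on the jack screw's axis, 226 mm left of the bed's centre, on the round collar (40 mm across, 147 mm above the bench) where the crank's hub rests. Above it stands the shaft's square end, 16 mm square, 30 mm high, with a tapered tip 8 mm high on top. Axes turn with the screw; x and y are square to the flats. A seated crank's arm clears the rail
- crank: crank handle, dark steel, 0.45 kg: square hub 32 x 32 mm, 45 mm high, with a 19 mm square hole right through (sides along x, y); flat arm 22 mm wide, 12 mm thick along +x at the hub's foot to x = 88 mm; wooden grip at its end. Origin: centre of the hub's underside; z up. Lies in its tray grip upward, as used. Fits the shaft at any quarter turn, with about 12 degrees of play either way
- crank_knob (a point): middle of the crank's upright wooden grip, 75 mm from the hub's axis and 45 mm above the hub's underside; the grip is a cylinder 23 mm across, from 14 to 70 mm above the underside, and revolves freely on its spindle
- tray: the crank's tray, fixed to the bench at the right: dark wood, 170 mm (x) by 95 mm (y), 16 mm high, walls 6 mm, floor 6 mm thick; origin at the centre of its underside, z up. The whole crank belongs inside it, resting on the floor
- clamp (a joint): swing of the bed clamp lever at the right (-y) end of the jig, rad: 0 = clamped notch, lever pointing back to the robot along the rail; 0.95 = free notch, lever swung out to the right, away from the rail. A sprung detent draws it into the nearer notch and must be pushed past half way with about 4 N at the knob
- clamp_knob (a point): middle of the clamp lever's upright black knob: a cylinder 20 mm across standing from 91 to 135 mm above the bench (this point 115 mm), 62 mm from the pivot
- clamp_pivot (a point): the lever's upright pivot axis, on its grey block, 85 mm above the bench
- blank1: limewood carving blank, a plain sawn pale board 100 x 36 x 28 mm (its x, y, z), 75 g; origin at its centre; lies flat on the bench at the right at the start, z up; on the bed its long x axis must run along the bed's x. May be absent
- blank2: limewood carving blank, a plain sawn pale board 100 x 36 x 28 mm (its x, y, z), 75 g; origin at its centre; lies flat on the bench at the right at the start, z up; on the bed its long x axis must run along the bed's x. May be absent
- blank3: limewood carving blank, a plain sawn pale board 100 x 36 x 28 mm (its x, y, z), 75 g; origin at its centre; lies flat on the bench at the right at the start, z up; on the bed its long x axis must run along the bed's x. May be absent
- mallet: bystander: a carver's round wooden mallet standing on its head, 86 mm across, 230 mm high; origin at the centre of its underside. Leave alone
- square: bystander: a try square, wooden stock 110 mm along x and a steel blade 160 mm along y, lying beyond the jig; origin under the middle of the stock. Leave alone
Things that resemble listed ones, but are neither listed nor needed, are in the scene too. Leave any black or green look-alike of the blank2 alone.

How it is judged:
By the outcome, as a careful person would: the job done as asked, in the order asked, and still so for the second after the job is handed in, with the robot touching nothing.
Of blank1, blank2, blank3 only 2 to 3 are there at a start; the rules pass over those that are not, and their reading is None.
At some moment in a run one of blank1, blank2, blank3 may be knocked a few centimetres aside while the robot is not near it.
Once in a run the grip may slacken for a moment while it holds something.
It also fails if it takes over 210 s, if anything falls off the work surface, if the arm or the gripper's body presses on something with over 40 N, if the wrist force passes 120 N, or if a joint passes its speed limit or range.

## Working session

There is one attempt and no reset: what is moved stays moved. The work goes in short steps, Python scripts to look and compute and a shell command to move; the robot and the scene stay as the last step left them, time stands still between calls to the robot, and variables do not carry over. Pictures are saved under pics/ and viewed, at most 14 in all, crops included, and the job is handed in when it is done.

```bash
mkdir -p pics; cat > h.py <<'E'
from workcell import ctrl
import numpy as np, cv2
from scipy.spatial.transform import Rotation as R
def snap(n,f=None):
    im=ctrl.get_image(n)
    if f: cv2.imwrite('pics/'+f,im[:,:,::-1])
    return im
def ray(n,u,v):
    c=ctrl.camera_info(n);K=np.array(c['camera_matrix']);T=np.array(c['world_from_camera'])
    d=np.linalg.inv(K)@[u,v,1]; d=T[:3,:3]@[d[0],-d[1],-d[2]]
    return T[:3,3],d
def at(n,u,v,z):
    o,d=ray(n,u,v); return (o+d*(z-o[2])/d[2]).round(1)
def pix(n,p):
    c=ctrl.camera_info(n);K=np.array(c['camera_matrix']);T=np.array(c['world_from_camera'])
    q=T[:3,:3].T@(np.array(p,float)-T[:3,3]); q=K@[q[0],-q[1],-q[2]]; return (q[:2]/q[2]).round(1)
def tool(p):
    "world target -> tool shift from current measured pose"
    o=ctrl.get_obs(); return (R.from_rotvec(o['orientation']).as_matrix().T@(np.array(p)-o['ee_pos'])).round(1)
E
python3 - <<'E'
from h import *
o=ctrl.get_obs();print(o, ctrl.hold_point_z)
print(R.from_rotvec(o['orientation']).as_matrix().round(3))
for n in('top','scene'):
    snap(n,n+'0.png');c=ctrl.camera_info(n);print({k:np.array(v).round(3).tolist() for k,v in c.items()if k!='name'} )
    for l in('bed_top','crank','crank_knob','tray','clamp_knob','clamp_pivot','blank1','shaft_seat','rail_top','mallet','square'):
        try: print(n,l,[(np.round(d['rect']).astype(int).tolist(),round(d['score'],2)) for d in ctrl.look_for(n,l)])
        except Exception as e: print(l,e)
E
```

```text
{'t': 0.0, 'qpos': array([ 1.23202811e+00,  4.23864593e-01,  1.63067120e+00, -2.85698415e-06,
        1.08857908e+00, -1.89757415e-02]), 'qvel': array([ 0.00054892, -0.00203776, -0.00058251,  0.00035064, -0.00075375,
       -0.00026862]), 'joint_torque': array([-7.13098052e-05, -5.44606733e+01, -2.73668844e+01,  6.43197703e-02,
        2.27321126e-02, -6.77510434e-05]), 'ee_pos': array([196.26211449, 592.81241046, 221.89424669]), 'orientation': array([-5.00146165e-01, -3.10125244e+00,  2.35344680e-03]), 'ft_force': array([-0.50064819, -0.01725817, -0.32793747]), 'moment': array([-0.0207308 ,  0.01573413,  0.00831595]), 'grasp_force': 0.0, 'width': 87.76296875649074} 18.700000000000003
[[-0.949  0.314 -0.001]
 [ 0.314  0.949 -0.001]
 [ 0.    -0.002 -1.   ]]
{'camera_matrix': [[452.312, 0.0, 316.14], [0.0, 452.312, 245.744], [0.0, 0.0, 1.0]], 'world_from_camera': [[0.011, 0.992, -0.127, 411.536], [-1.0, 0.014, 0.023, -26.776], [0.025, 0.126, 0.992, 1022.36], [0.0, 0.0, 0.0, 1.0]]}
top bed_top [([162, 229, 322, 310], 0.71)]
top crank [([472, 235, 502, 281], 0.71), ([107, 202, 384, 332],
[... 996 characters left out ...]
rank_knob [([164, 218, 198, 257], 0.75), ([147, 221, 218, 271], 0.48), ([268, 193, 503, 326], 0.39)]
scene tray [([147, 221, 218, 269], 0.61), ([480, 229, 502, 255], 0.27)]
scene clamp_knob [([282, 200, 301, 238], 0.7)]
scene clamp_pivot [([270, 192, 506, 327], 0.98)]
scene blank1 [([126, 281, 172, 312], 0.9), ([243, 280, 267, 324], 0.87), ([260, 190, 295, 209], 0.82), ([194, 267, 225, 302], 0.8), ([231, 211, 252, 245], 0.65), ([215, 187, 238, 214], 0.59)]
scene shaft_seat [([482, 228, 501, 257], 0.7), ([191, 270, 226, 304], 0.63)]
scene rail_top [([268, 187, 504, 331], 0.78)]
scene mallet [([262, 279, 306, 378], 0.72), ([482, 231, 504, 257], 0.2)]
scene square [([362, 327, 457, 390], 0.56)]
```

View pics/top0.png

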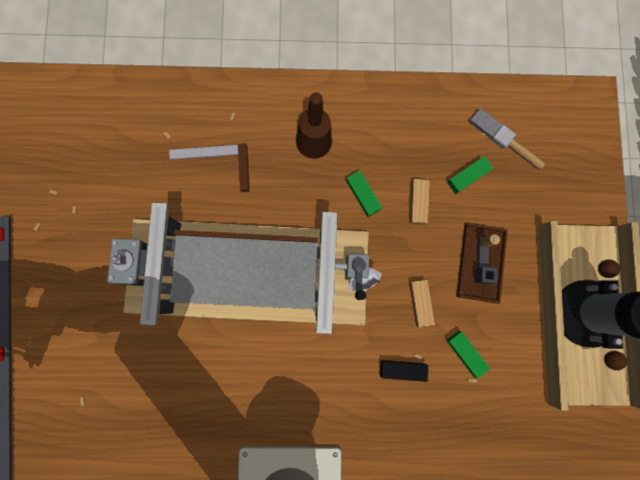

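View pics/scene0.png

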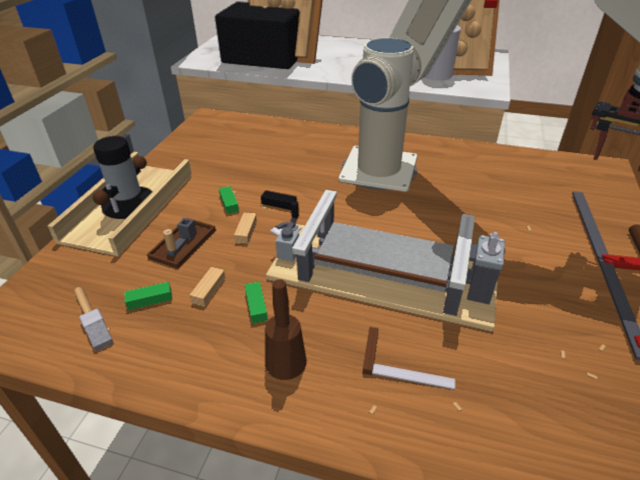

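Candidate blanks in top view: pale at (420,200) and (423,303) fit "pale limewood". The green ones at (364,193), (470,174) and (468,355) and the black one at (404,371) are look-alikes. I'll confirm in an enlarged crop, along with the clamp, crank and shaft.

```bash
python3 - <<'E'
from h import *
im=cv2.imread('pics/top0.png')
a=cv2.resize(im[165:345,335:515],None,fx=3,fy=3,interpolation=cv2.INTER_CUBIC)
b=cv2.resize(im[230:290,100:160],None,fx=4,fy=4,interpolation=cv2.INTER_CUBIC)
c=cv2.imread('pics/scene0.png');c=cv2.resize(c[215:275,465:525],None,fx=4,fy=4,interpolation=cv2.INTER_CUBIC)
o=np.zeros((540,780,3),np.uint8);o[:,:540]=a;o[:240,540:]=b;o[250:490,540:]=c
cv2.imwrite('pics/crop1.png',o)
hsv=cv2.cvtColor(im,cv2.COLOR_BGR2HSV)
for (x0,y0,x1,y1) in((406,172,434,230),(405,275,440,332)):
    m=np.zeros(im.shape[:2],np.uint8); g=im[y0:y1,x0:x1].astype(int)
    m[y0:y1,x0:x1]=((g[:,:,0]>75)&(g[:,:,2]>160)).astype(np.uint8)
    pts=np.argwhere(m)[:,::-1]; w=np.array([at('top',u,v,28)[:2] for u,v in pts],np.float32)
    r=cv2.minAreaRect(w);print(len(pts),r, w.mean(0))
for nm,u,v,z in(('bedTL',174,235,75),('bedTR',318,242,75),('bedBL',169,303,75),('bedBR',316,308,75),('railR',328,272,135),('railRtop',328,213,135),('railRbot',325,331,135),('railLtop',159,205,135),('railLbot',148,323,135),('shaft',124,260,185),('clampknob',360,294,135),('pivot',357,262,85)):
    print(nm,at('top',u,v,z))
E
```

```text
642 ((645.5235595703125, -285.6551513671875), (34.681175231933594, 98.02009582519531), 86.67134857177734) [ 645.3414  -285.24213]
704 ((415.6859130859375, -286.2364807128906), (98.50609588623047, 34.25960922241211), 8.294178009033203) [ 415.41583 -286.39267]
bedTL [551.2 249.8  75. ]
bedTR [540.6 -53.1  75. ]
bedBL [409.3 252.9  75. ]
bedBR [402.3 -50.3  75. ]
railR [473.2 -71.7 135. ]
railRtop [591.2 -70.8 135. ]
railRbot [359.1 -66.7 135. ]
railLtop [602.  264.9 135. ]
railLbot [371.  273.2 135. ]
shaft [487.1 306.7 185. ]
clampknob [ 431.  -134.7  135. ]
pivot [ 498.3 -134.6   85. ]
```

View pics/crop1.png

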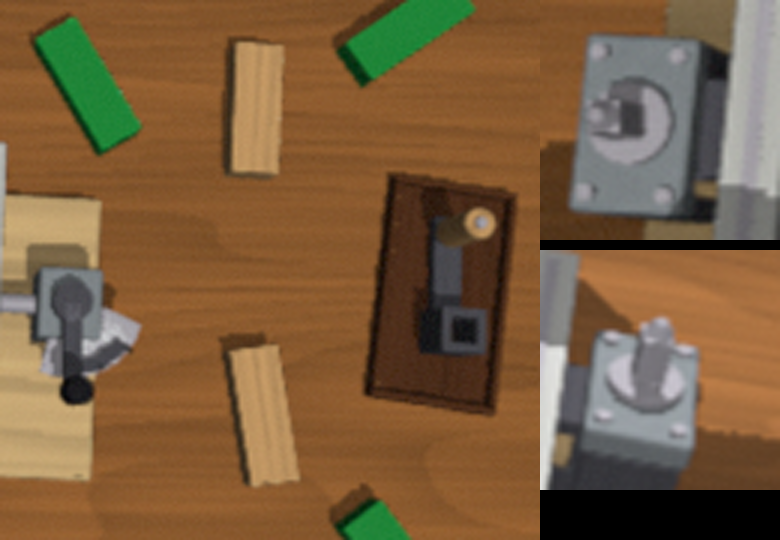

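Crop shows two pale sawn boards (blanks), green ones differ; the clamp lever is in the clamped notch (knob at 361,295), crank in tray with hub (489,275) and knob (496,239), shaft tip (114,258) over collar (123,260).

```bash
cat >> h.py <<'E'
def go(p,yaw=None,rows=None):
    "print tool-frame shift and turn to reach world p with closing axis y_tool at yaw (deg), tool down"
    o=ctrl.get_obs();M=R.from_rotvec(o['orientation']);t=M.as_matrix().T@(np.array(p)-o['ee_pos'])
    s='T %s'%t.round(1).tolist()
    if yaw is not None:
        a=np.radians(yaw);y=np.array([np.cos(a),np.sin(a),0]);z=np.array([0,0,-1.]);G=np.column_stack([np.cross(y,z),y,z])
        s+=' A %s'%(M.inv()*R.from_matrix(G)).as_rotvec().round(3).tolist()
    print(s,'| at',o['ee_pos'].round(1).tolist(),'F',o['ft_force'].round(1).tolist(),'w',round(o['width'],1),'g',round(o['grasp_force'],1),'t',round(o['t'],1))
E
python3 - <<'E'
from h import *
U=lambda x,y:(335+x/3,165+y/3)
for nm,(u,v),z in(('collar',(123,260.2),147),('tip',(114.5,258.3),185),('hub',U(463,330),51),('knob',U(482,222),76),('clampknob',U(77,388),135),('boss',U(72,293),105),
 ('trTL',U(390,176),16),('trTR',U(514,193),16),('trBL',U(368,393),16),('trBR',U(493,411),16)): print(nm,at('top',u,v,z))
for z in (67,76,85):
  print(z,[at('scene',*p,z).tolist() for p in ((331,226),(455,252),(313,259),(447,279))])
go([460,150,260],0); go([431,-135,210],-91.9)
E
```

```text
collar [490.2 323.7 147. ]
tip [490.1 324.2 185. ]
hub [ 477.  -426.2   51. ]
knob [ 552.4 -432.5   76. ]
clampknob [ 430.3 -136.   135. ]
boss [ 495.2 -136.4  105. ]
trTL [ 595.6 -389.1   16. ]
trTR [ 583.9 -483.6   16. ]
trBL [ 431.6 -367.5   16. ]
trBR [ 419.3 -460.8   16. ]
67 [[412.9, -46.4, 67.0], [431.6, 262.1, 67.0], [545.0, -54.6, 67.0], [529.2, 251.4, 67.0]]
76 [[424.1, -43.5, 76.0], [442.5, 261.3, 76.0], [554.6, -51.6, 76.0], [539.0, 250.8, 76.0]]
85 [[435.2, -40.6, 85.0], [453.4, 260.6, 85.0], [564.2, -48.6, 85.0], [548.8, 250.1, 85.0]]
T [-389.5, -338.0, -37.3] A [0.0, -0.0, 1.251] | at [196.5, 593.3, 222.7] F [0.9, 0.3, 0.6] w 87.6 g 0.0 t 1.2
T [-451.6, -617.7, 12.7] A [-0.0, -0.0, 2.855] | at [196.5, 593.3, 222.7] F [0.9, 0.3, 0.6] w 87.6 g 0.0 t 1.2
```

```bash
python3 -m creep '[{"translation":[-45,-40,-20],"angular":[0,0,0.15],"jaw":0.5},{"translation":[-90,-80,-38],"angular":[0,0,0.3],"jaw":0.5},{"translation":[-140,-122,-38],"angular":[0,0,0.45],"jaw":0.5},{"translation":[-190,-165,-38],"angular":[0,0,0.6],"jaw":0.5},{"translation":[-240,-208,-38],"angular":[0,0,0.75],"jaw":0.5},{"translation":[-290,-250,-38],"angular":[0,0,0.9],"jaw":0.5},{"translation":[-335,-293,-38],"angular":[0,0,1.07],"jaw":0.5},{"translation":[-380,-330,-38],"angular":[0,0,1.25],"jaw":0.5}]'
python3 -c "
from h import *
go([431,-136,200],-91.9)"
```

```text
t: 2.2
ee_pos: [449.4, 166.5, 261.0]
orientation: [2.227, 2.216, 0.001]
ft_force: [0.5, -0.6, 0.1]
width: 43.5
grasp_force: 0.0
T [-302.6, -17.0, 60.9] A [0.0, -0.001, 1.599] | at [449.4, 166.5, 261.0] F [0.5, -0.6, 0.1] w 43.5 g 0.0 t 2.2
```

```bash
python3 -m creep '[{"translation":[-42,0,0],"angular":[0,0,0.18],"jaw":0.46},{"translation":[-84,-2,5],"angular":[0,0,0.36],"jaw":0.46},{"translation":[-126,-6,15],"angular":[0,0,0.54],"jaw":0.46},{"translation":[-168,-10,25],"angular":[0,0,0.72],"jaw":0.46},{"translation":[-210,-14,35],"angular":[0,0,0.9],"jaw":0.46},{"translation":[-252,-16,45],"angular":[0,0,1.08],"jaw":0.46},{"translation":[-290,-17,55],"angular":[0,0,1.26],"jaw":0.46},{"translation":[-302.5,-17,61],"angular":[0,0,1.44],"jaw":0.46}]'
python3 -c "
from h import *
go([430.5,-136,97],-91.9)"
```

```text
t: 3.2
ee_pos: [431.8, -136.0, 199.4]
orientation: [3.135, 0.194, 0.0]
ft_force: [0.1, 0.2, -0.2]
width: 40.5
grasp_force: 0.0
T [-1.3, -0.2, 102.4] A [0.0, -0.0, 0.157] | at [431.8, -136.0, 199.4] F [0.1, 0.2, -0.2] w 40.5 g 0.0 t 3.2
```

```bash
python3 -m creep '[{"translation":[-1,0,25],"angular":[0,0,0.05],"jaw":0.46},{"translation":[-1,0,50],"angular":[0,0,0.1],"jaw":0.46},{"translation":[-1,0,75],"angular":[0,0,0.157],"jaw":0.46},{"translation":[-1,0,95],"angular":[0,0,0.157],"jaw":0.46},{"translation":[-1,0,102],"angular":[0,0,0.157],"jaw":0.46},{"translation":[-1,0,102],"angular":[0,0,0.157],"jaw":0.1},{"translation":[-1,0,102],"angular":[0,0,0.157],"jaw":0.1},{"translation":[-1,0,102],"angular":[0,0,0.157],"jaw":0.1}]'
python3 -c "
from h import *
go([430.5,-136,97],-91.9)
for a in np.linspace(0,.98,8)[1:]:print((62*(1-np.cos(a))).round(1),(62*np.sin(a)).round(1),-a.round(2))"
```

```text
t: 4.2
ee_pos: [431.4, -134.4, 98.4]
orientation: [3.141, -0.04, 0.002]
ft_force: [0.1, -0.4, 1.5]
width: 19.4
grasp_force: 30.0
T [-0.8, 1.6, 1.4] A [0.0, -0.001, 0.008] | at [431.4, -134.4, 98.4] F [0.1, -0.4, 1.5] w 19.4 g 30.0 t 4.2
0.6 8.7 -0.14
2.4 17.1 -0.28
5.4 25.3 -0.42
9.5 32.9 -0.56
14.6 39.9 -0.7
20.6 46.2 -0.84
27.5 51.5 -0.98
```

```bash
python3 -m creep '[{"translation":[0.6,8.7,0],"angular":[0,0,-0.14],"jaw":0.1},{"translation":[2.4,17,0],"angular":[0,0,-0.28],"jaw":0.1},{"translation":[5.4,25.3,0],"angular":[0,0,-0.42],"jaw":0.1},{"translation":[9.5,33,0],"angular":[0,0,-0.56],"jaw":0.1},{"translation":[14.6,40,0],"angular":[0,0,-0.7],"jaw":0.1},{"translation":[20.6,46.2,0],"angular":[0,0,-0.84],"jaw":0.1},{"translation":[26,50.5,0],"angular":[0,0,-0.95],"jaw":0.1},{"translation":[26,50.5,0],"angular":[0,0,-0.95],"jaw":0.1}]'
python3 -m creep '[{"translation":[0,0,0],"angular":[0,0,0],"jaw":0.5},{"translation":[0,0,0],"angular":[0,0,0],"jaw":0.5},{"translation":[0,0,0],"angular":[0,0,0],"jaw":0.5},{"translation":[0,0,-20],"angular":[0,0,0],"jaw":0.6},{"translation":[0,0,-45],"angular":[0,0,0],"jaw":0.6},{"translation":[0,0,-70],"angular":[0,0,0],"jaw":0.6},{"translation":[0,0,-90],"angular":[0,0,0],"jaw":0.6},{"translation":[0,0,-90],"angular":[0,0,0],"jaw":0.6}]'
python3 -c "
from h import *
snap('top','top1.png')
go([415.5,-286.3,120],-81.7)"
```

```text
t: 5.2
ee_pos: [454.6, -186.0, 98.5]
orientation: [-2.81, -1.405, 0.004]
ft_force: [-7.5, -4.8, 9.1]
width: 19.7
grasp_force: 30.0
t: 6.2
ee_pos: [456.7, -185.7, 188.9]
orientation: [2.809, 1.401, 0.003]
ft_force: [-0.1, 0.8, 0.7]
width: 52.7
grasp_force: 0.0
T [-104.9, 28.4, 67.8] A [0.001, -0.001, 0.78] | at [455.9, -185.4, 187.8] F [-0.7, 0.0, -0.3] w 52.8 g 0.0 t 6.2
```

```bash
python3 -m creep '[{"translation":[-26,7,0],"angular":[0,0,0.16],"jaw":0.65},{"translation":[-52,14,0],"angular":[0,0,0.32],"jaw":0.65},{"translation":[-78,21,20],"angular":[0,0,0.48],"jaw":0.65},{"translation":[-105,28,50],"angular":[0,0,0.64],"jaw":0.65},{"translation":[-105,28,80],"angular":[0,0,0.78],"jaw":0.65},{"translation":[-105,28,110],"angular":[0,0,0.78],"jaw":0.65},{"translation":[-105,28,110],"angular":[0,0,0.78],"jaw":0.65},{"translation":[-105,28,110],"angular":[0,0,0.78],"jaw":0.65}]'
python3 -c "
from h import *
im=snap('top','top2.png')
print([(np.round(d['rect']).astype(int).tolist(),round(d['score'],2)) for d in ctrl.look_for('top','blank1')])
print([(np.round(d['rect']).astype(int).tolist(),round(d['score'],2)) for d in ctrl.look_for('top','clamp_knob')],pix('top',[456,-188,115]))
go([415.5,-286.3,8],-81.7)"
```

```text
t: 7.25
ee_pos: [414.9, -286.0, 77.8]
orientation: [-3.133, -0.228, 0.001]
ft_force: [0.0, 1.3, 0.3]
width: 57.4
grasp_force: 0.0
[([407, 282, 431, 292], 0.74), ([379, 357, 431, 382], 0.74), ([409, 181, 432, 223], 0.72), ([449, 156, 491, 194], 0.7), ([343, 170, 384, 218], 0.59)]
[([354, 259, 390, 288], 0.66), ([161, 230, 322, 314], 0.49)] [385.2 282. ]
T [-0.1, -0.2, 70.7] A [0.001, -0.001, 0.0] | at [415.5, -286.4, 78.7] F [-0.8, 0.3, 0.5] w 57.0 g 0.0 t 7.4
```

View pics/top2.png

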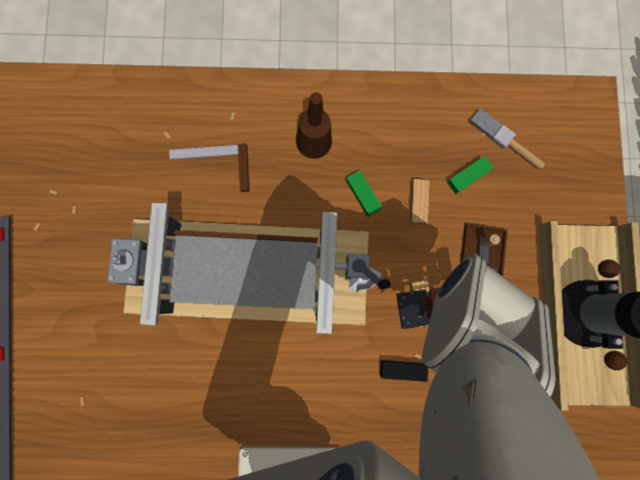

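The clamp knob is now at (385,283), the free notch. The gripper is over blank B, and blank A is unmoved at (420,200). Grasping next.

```bash
python3 -m creep '[{"translation":[0,0,20],"angular":[0,0,0],"jaw":0.65},{"translation":[0,0,40],"angular":[0,0,0],"jaw":0.65},{"translation":[0,0,60],"angular":[0,0,0],"jaw":0.65},{"translation":[0,0,71],"angular":[0,0,0],"jaw":0.65},{"translation":[0,0,71],"angular":[0,0,0],"jaw":0.3},{"translation":[0,0,71],"angular":[0,0,0],"jaw":0.3},{"translation":[0,0,71],"angular":[0,0,0],"jaw":0.3},{"translation":[0,0,71],"angular":[0,0,0],"jaw":0.3}]'
python3 -m creep '[{"translation":[0,0,-20],"angular":[0,0,0],"jaw":0.3},{"translation":[0,0,-50],"angular":[0,0,0],"jaw":0.3},{"translation":[0,0,-90],"angular":[0,0,0],"jaw":0.3},{"translation":[0,0,-130],"angular":[0,0,0],"jaw":0.3},{"translation":[0,0,-170],"angular":[0,0,0],"jaw":0.3},{"translation":[0,0,-192],"angular":[0,0,0],"jaw":0.3},{"translation":[0,0,-192],"angular":[0,0,0],"jaw":0.3},{"translation":[0,0,-192],"angular":[0,0,0],"jaw":0.3}]'
python3 -c "
from h import *
a=np.radians(-1.9);B=np.array([481,100,0]);c,s=np.cos(a),np.sin(a)
for x,y in((5,-40),(5,40)):
  p=B+[c*x-s*y,s*x+c*y,200];print(p);go(p,-91.9)"
```

```text
t: 8.4
ee_pos: [415.3, -286.5, 7.4]
orientation: [3.132, 0.227, 0.002]
ft_force: [-0.2, -0.3, 5.5]
width: 36.1
grasp_force: 3.0
t: 9.4
ee_pos: [414.2, -285.7, 197.7]
orientation: [-3.132, -0.227, 0.002]
ft_force: [-0.4, -0.2, -1.1]
width: 36.0
grasp_force: 30.0
[484.67104394  59.85621547 200.        ]
T [119.6, -331.7, -2.1] A [-0.001, 0.001, 0.178] | at [414.2, -285.7, 197.7] F [-0.4, -0.2, -1.1] w 36.0 g 30.0 t 9.4
[487.32345822 139.81223275 200.        ]
T [133.7, -410.5, -2.0] A [-0.001, 0.001, 0.178] | at [414.2, -285.7, 197.7] F [-0.4, -0.2, -1.1] w 36.0 g 30.0 t 9.4
```

```bash
python3 -m creep '[{"translation":[17,-52,-2],"angular":[0,0,0.03],"jaw":0.3},{"translation":[34,-104,-2],"angular":[0,0,0.06],"jaw":0.3},{"translation":[51,-156,-2],"angular":[0,0,0.09],"jaw":0.3},{"translation":[68,-208,-2],"angular":[0,0,0.12],"jaw":0.3},{"translation":[85,-260,-2],"angular":[0,0,0.15],"jaw":0.3},{"translation":[102,-312,-2],"angular":[0,0,0.178],"jaw":0.3},{"translation":[119,-364,-2],"angular":[0,0,0.178],"jaw":0.3},{"translation":[134,-410,-2],"angular":[0,0,0.178],"jaw":0.3}]'
python3 -m creep '[{"translation":[0,0,20],"angular":[0,0,0],"jaw":0.3},{"translation":[0,0,45],"angular":[0,0,0],"jaw":0.3},{"translation":[0,0,70],"angular":[0,0,0],"jaw":0.3},{"translation":[0,0,90],"angular":[0,0,0],"jaw":0.3},{"translation":[0,0,98],"angular":[0,0,0],"jaw":0.3},{"translation":[0,0,101],"angular":[0,0,0],"jaw":0.3},{"translation":[0,0,103],"angular":[0,0,0],"jaw":0.3},{"translation":[0,0,103],"angular":[0,0,0],"jaw":0.3}]'
python3 -c "
from h import *
snap('scene','sc1.png')
go([487.3,139.8,90],-91.9)"
```

```text
t: 10.4
ee_pos: [487.5, 140.7, 199.0]
orientation: [3.14, -0.051, -0.004]
ft_force: [0.4, -0.9, -0.5]
width: 36.2
grasp_force: 30.0
t: 11.4
ee_pos: [488.6, 139.0, 98.1]
orientation: [-3.141, 0.052, -0.001]
ft_force: [0.7, -0.1, -1.0]
width: 35.9
grasp_force: 30.0
T [-1.3, -0.7, 8.2] A [-0.0, -0.001, -0.0] | at [488.6, 139.0, 98.2] F [0.7, 0.4, -0.7] w 35.8 g 30.0 t 11.4
```

View pics/sc1.png

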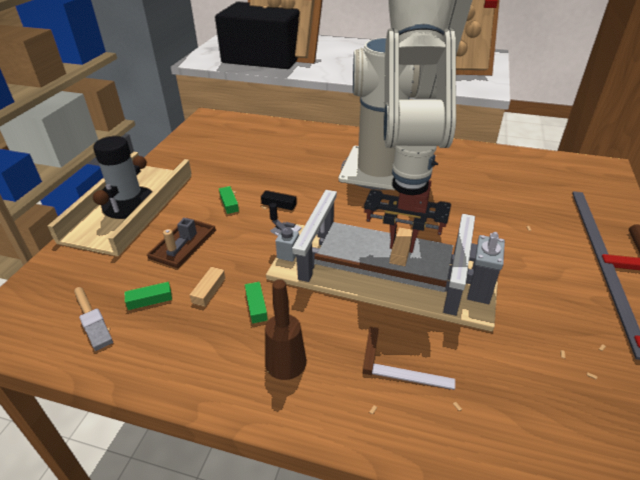

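Blank B hangs over the bed at (404,245). I'll lower it until it touches.

```bash
for i in 1 2; do python3 -m creep '[{"translation":[0,0,0.5],"angular":[0,0,0],"jaw":0.3},{"translation":[0,0,1],"angular":[0,0,0],"jaw":0.3},{"translation":[0,0,1.5],"angular":[0,0,0],"jaw":0.3},{"translation":[0,0,2],"angular":[0,0,0],"jaw":0.3},{"translation":[0,0,2.5],"angular":[0,0,0],"jaw":0.3},{"translation":[0,0,3],"angular":[0,0,0],"jaw":0.3},{"translation":[0,0,3.5],"angular":[0,0,0],"jaw":0.3},{"translation":[0,0,4],"angular":[0,0,0],"jaw":0.3}]' | egrep 'ee|force'; done
```

```text
ee_pos: [488.3, 139.0, 93.6]
ft_force: [-1.0, 0.6, -0.8]
grasp_force: 30.0
ee_pos: [488.2, 138.9, 89.6]
ft_force: [0.2, 0.8, -0.5]
grasp_force: 30.0
```

```bash
for i in 1 2; do python3 -m creep '[{"translation":[0,0,0.5],"angular":[0,0,0],"jaw":0.3},{"translation":[0,0,1],"angular":[0,0,0],"jaw":0.3},{"translation":[0,0,1.5],"angular":[0,0,0],"jaw":0.3},{"translation":[0,0,2],"angular":[0,0,0],"jaw":0.3},{"translation":[0,0,2.5],"angular":[0,0,0],"jaw":0.3},{"translation":[0,0,3],"angular":[0,0,0],"jaw":0.3},{"translation":[0,0,3.5],"angular":[0,0,0],"jaw":0.3},{"translation":[0,0,4],"angular":[0,0,0],"jaw":0.3}]' | egrep 'ee|force'; done
```

```text
ee_pos: [488.3, 139.0, 85.7]
ft_force: [-0.5, 0.4, -1.5]
grasp_force: 30.0
ee_pos: [488.3, 138.9, 81.6]
ft_force: [0.2, -0.1, -0.3]
grasp_force: 30.0
```

```bash
for i in 1 2; do python3 -m creep '[{"translation":[0,0,0.5],"angular":[0,0,0],"jaw":0.3},{"translation":[0,0,1],"angular":[0,0,0],"jaw":0.3},{"translation":[0,0,1.5],"angular":[0,0,0],"jaw":0.3},{"translation":[0,0,2],"angular":[0,0,0],"jaw":0.3},{"translation":[0,0,2.5],"angular":[0,0,0],"jaw":0.3},{"translation":[0,0,3],"angular":[0,0,0],"jaw":0.3},{"translation":[0,0,3.5],"angular":[0,0,0],"jaw":0.3},{"translation":[0,0,4],"angular":[0,0,0],"jaw":0.3}]' | egrep 'ee|force'; done
```

```text
ee_pos: [488.3, 139.0, 79.2]
ft_force: [-8.0, -1.6, 24.4]
grasp_force: 30.0
ee_pos: [489.3, 138.9, 77.4]
ft_force: [-11.7, -4.5, 44.6]
grasp_force: 30.0
```

```bash
python3 -m creep '[{"translation":[0,0,-3],"angular":[0,0,0],"jaw":0.3},{"translation":[0,0,-3],"angular":[0,0,0],"jaw":0.6},{"translation":[0,0,-4],"angular":[0,0,0],"jaw":0.6},{"translation":[0,0,-6],"angular":[0,0,0],"jaw":0.6},{"translation":[-30,0,-6],"angular":[0,0,0],"jaw":0.6},{"translation":[-60,0,-6],"angular":[0,0,0],"jaw":0.6},{"translation":[-78,0,-6],"angular":[0,0,0],"jaw":0.6},{"translation":[-78,0,-6],"angular":[0,0,0],"jaw":0}]'
python3 -m creep '[{"translation":[0,0,0],"angular":[0,0,0],"jaw":0},{"translation":[0,0,0],"angular":[0,0,0],"jaw":0},{"translation":[0,0,0],"angular":[0,0,0],"jaw":0},{"translation":[4,0,0],"angular":[0,0,0],"jaw":0},{"translation":[8,0,0],"angular":[0,0,0],"jaw":0},{"translation":[11,0,0],"angular":[0,0,0],"jaw":0},{"translation":[14,0,0],"angular":[0,0,0],"jaw":0},{"translation":[16,0,0],"angular":[0,0,0],"jaw":0}]'
python3 -c "
from h import *
go([487.3,139.8,90],-91.9)"
```

```text
t: 18.45
ee_pos: [409.5, 141.5, 79.7]
orientation: [3.141, -0.051, -0.001]
ft_force: [-0.0, 0.7, 0.5]
width: 45.8
grasp_force: 0.0
t: 19.45
ee_pos: [426.5, 141.0, 79.7]
orientation: [3.141, -0.052, 0.0]
ft_force: [0.2, -0.1, 0.4]
width: 0.5
grasp_force: 0.0
T [60.8, -0.8, -10.3] A [0.0, -0.0, -0.0] | at [426.5, 141.0, 79.7] F [0.2, -0.1, 0.4] w 0.5 g 0.0 t 19.4
```

```bash
python3 -m creep '[{"translation":[1.5,0,0],"angular":[0,0,0],"jaw":0},{"translation":[3,0,0],"angular":[0,0,0],"jaw":0},{"translation":[4.5,0,0],"angular":[0,0,0],"jaw":0},{"translation":[6,0,0],"angular":[0,0,0],"jaw":0},{"translation":[7,0,0],"angular":[0,0,0],"jaw":0},{"translation":[8,0,0],"angular":[0,0,0],"jaw":0},{"translation":[9,0,0],"angular":[0,0,0],"jaw":0},{"translation":[9.5,0,0],"angular":[0,0,0],"jaw":0}]'|egrep 'ee|ft'
python3 -m creep '[{"translation":[0.3,0,0],"angular":[0,0,0],"jaw":0},{"translation":[0.6,0,0],"angular":[0,0,0],"jaw":0},{"translation":[0.9,0,0],"angular":[0,0,0],"jaw":0},{"translation":[1.2,0,0],"angular":[0,0,0],"jaw":0},{"translation":[1.5,0,0],"angular":[0,0,0],"jaw":0},{"translation":[1.8,0,0],"angular":[0,0,0],"jaw":0},{"translation":[2,0,0],"angular":[0,0,0],"jaw":0},{"translation":[2,0,0],"angular":[0,0,0],"jaw":0}]'|egrep 'ee|ft'
```

```text
ee_pos: [435.9, 140.7, 79.7]
ft_force: [-1.7, -0.0, 1.0]
ee_pos: [437.9, 140.7, 79.7]
ft_force: [-0.0, 0.5, 0.2]
```

```bash
for i in 1 2; do python3 -m creep '[{"translation":[0.4,0,0],"angular":[0,0,0],"jaw":0},{"translation":[0.8,0,0],"angular":[0,0,0],"jaw":0},{"translation":[1.2,0,0],"angular":[0,0,0],"jaw":0},{"translation":[1.6,0,0],"angular":[0,0,0],"jaw":0},{"translation":[2,0,0],"angular":[0,0,0],"jaw":0},{"translation":[2.4,0,0],"angular":[0,0,0],"jaw":0},{"translation":[2.8,0,0],"angular":[0,0,0],"jaw":0},{"translation":[3,0,0],"angular":[0,0,0],"jaw":0}]'|egrep 'ee|ft';done
python3 -c "
from h import *
snap('scene','sc2.png')
o=cv2.imread('pics/sc2.png')[190:340,260:460];cv2.imwrite('pics/sc2c.png',cv2.resize(o,None,fx=3,fy=3,interpolation=2))"
```

```text
ee_pos: [438.5, 140.4, 79.5]
ft_force: [-9.4, 2.9, 8.1]
ee_pos: [438.5, 140.1, 79.2]
ft_force: [-18.8, 5.9, 16.2]
```

View pics/sc2c.png

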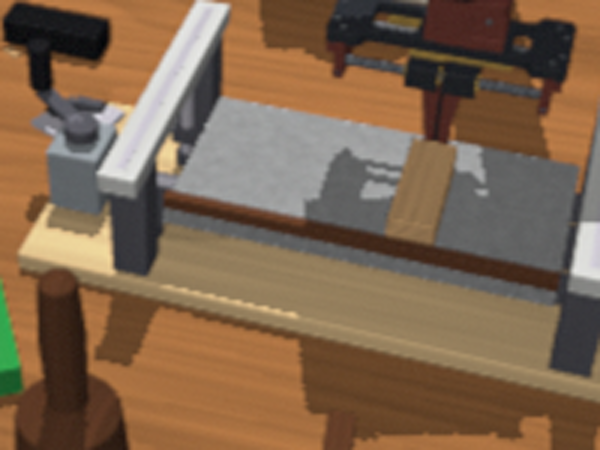

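Blank B touches the fence, with the stop at TCP x≈438 against 437 predicted. Next I back off and re-measure blank A.

```bash
python3 -m creep '[{"translation":[-10,0,0],"angular":[0,0,0],"jaw":0},{"translation":[-20,0,-30],"angular":[0,0,0],"jaw":0.3},{"translation":[-20,40,-80],"angular":[0,0,0],"jaw":0.65},{"translation":[-20,90,-120],"angular":[0,0,0],"jaw":0.65},{"translation":[10,140,-130],"angular":[0,0,0],"jaw":0.65},{"translation":[50,180,-130],"angular":[0,0,0],"jaw":0.65},{"translation":[90,220,-130],"angular":[0,0,0],"jaw":0.65},{"translation":[90,220,-130],"angular":[0,0,0],"jaw":0.65}]'|egrep 'ee|ft'
python3 - <<'E'
from h import *
im=snap('top','top3.png')[:,:,::-1]
g=im.astype(int);m=((g[:,:,0]>75)&(g[:,:,2]>160)).astype(np.uint8);m[:150]=0;m[:,:380]=0;m[:,520:]=0;m[260:]=0
n,l,st,ce=cv2.connectedComponentsWithStats(m)
for i in range(1,n):
    if st[i,4]>200:
        w=np.array([at('top',u,v,28)[:2] for v,u in np.argwhere(l==i)],np.float32);print(st[i],cv2.minAreaRect(w))
go([645.5,-285.3,100],-93.3)
E
```

```text
ee_pos: [529.3, -85.3, 209.9]
ft_force: [-0.3, 0.8, -0.9]
[380 179  21  51 800] ((635.8590087890625, -215.84190368652344), (45.54360580444336, 114.88763427734375), 89.58602142333984)
[419 180  10  43 366] ((644.4454345703125, -291.8484191894531), (20.604503631591797, 97.10319519042969), 88.94564056396484)
T [125.2, 197.1, 109.6] A [0.0, -0.001, 0.022] | at [527.3, -83.8, 209.4] F [-1.7, -1.2, -0.9] w 57.2 g 0.0 t 24.6
```

```bash
python3 -m creep '[{"translation":[25,40,0],"angular":[0,0,0],"jaw":0.65},{"translation":[55,80,0],"angular":[0,0,0],"jaw":0.65},{"translation":[85,120,10],"angular":[0,0,0.01],"jaw":0.65},{"translation":[110,165,40],"angular":[0,0,0.01],"jaw":0.65},{"translation":[125,197,80],"angular":[0,0,0.01],"jaw":0.65},{"translation":[125,197,110],"angular":[0,0,0.01],"jaw":0.65},{"translation":[125,197,130],"angular":[0,0,0.01],"jaw":0.65},{"translation":[125,197,130],"angular":[0,0,0.01],"jaw":0.65}]'|egrep 'ee|ft'
python3 -m creep '[{"translation":[0,0,20],"angular":[0,0,0],"jaw":0.65},{"translation":[0,0,40],"angular":[0,0,0],"jaw":0.65},{"translation":[0,0,60],"angular":[0,0,0],"jaw":0.65},{"translation":[0,0,71],"angular":[0,0,0],"jaw":0.65},{"translation":[0,0,71],"angular":[0,0,0],"jaw":0.3},{"translation":[0,0,71],"angular":[0,0,0],"jaw":0.3},{"translation":[0,0,71],"angular":[0,0,0],"jaw":0.3},{"translation":[0,0,71],"angular":[0,0,0],"jaw":0.3}]'
python3 -m creep '[{"translation":[0,0,-20],"angular":[0,0,0],"jaw":0.3},{"translation":[0,0,-50],"angular":[0,0,0],"jaw":0.3},{"translation":[0,0,-90],"angular":[0,0,0],"jaw":0.3},{"translation":[0,0,-130],"angular":[0,0,0],"jaw":0.3},{"translation":[0,0,-170],"angular":[0,0,0],"jaw":0.3},{"translation":[0,0,-190],"angular":[0,0,0],"jaw":0.3},{"translation":[0,0,-190],"angular":[0,0,0],"jaw":0.3},{"translation":[0,0,-190],"angular":[0,0,0],"jaw":0.3}]'
python3 -c "
from h import *
go([484.7,59.9,190],-91.9)"
```

```text
ee_pos: [643.6, -281.8, 78.3]
ft_force: [0.1, -0.3, 1.1]
t: 26.55
ee_pos: [645.2, -283.7, 9.4]
orientation: [3.14, -0.068, 0.002]
ft_force: [-0.5, 0.2, 0.3]
width: 35.8
grasp_force: 30.0
t: 27.55
ee_pos: [643.9, -283.0, 197.1]
orientation: [-3.14, 0.068, 0.004]
ft_force: [-0.5, 0.0, -0.2]
width: 35.5
grasp_force: 30.0
T [-173.8, -335.7, 7.8] A [-0.001, 0.002, -0.01] | at [643.9, -283.0, 197.1] F [-0.5, 0.0, -0.2] w 35.5 g 30.0 t 27.6
```

```bash
python3 -m creep '[{"translation":[-35,-25,0],"angular":[0,0,0],"jaw":0.3},{"translation":[-70,-60,0],"angular":[0,0,0],"jaw":0.3},{"translation":[-105,-105,0],"angular":[0,0,0],"jaw":0.3},{"translation":[-135,-155,0],"angular":[0,0,-0.01],"jaw":0.3},{"translation":[-155,-205,0],"angular":[0,0,-0.01],"jaw":0.3},{"translation":[-165,-255,0],"angular":[0,0,-0.01],"jaw":0.3},{"translation":[-172,-305,0],"angular":[0,0,-0.01],"jaw":0.3},{"translation":[-174,-336,0],"angular":[0,0,-0.01],"jaw":0.3}]'|egrep 'ee|ft'
python3 -m creep '[{"translation":[0,0,20],"angular":[0,0,0],"jaw":0.3},{"translation":[0,0,45],"angular":[0,0,0],"jaw":0.3},{"translation":[0,0,70],"angular":[0,0,0],"jaw":0.3},{"translation":[0,0,90],"angular":[0,0,0],"jaw":0.3},{"translation":[0,0,100],"angular":[0,0,0],"jaw":0.3},{"translation":[0,0,108],"angular":[0,0,0],"jaw":0.3},{"translation":[0,0,110],"angular":[0,0,0],"jaw":0.3},{"translation":[0,0,110],"angular":[0,0,0],"jaw":0.3}]'
python3 -c "
from h import *
go([484.7,59.9,82.5],-91.9)"
```

```text
ee_pos: [483.8, 61.6, 197.1]
ft_force: [0.3, -0.5, -1.0]
t: 29.55
ee_pos: [485.7, 59.7, 89.0]
orientation: [-3.141, 0.052, -0.001]
ft_force: [-0.6, -0.7, -0.5]
width: 35.9
grasp_force: 30.0
T [-1.1, -0.1, 6.5] A [-0.0, -0.001, -0.0] | at [485.7, 59.7, 89.0] F [-0.6, -0.7, -0.5] w 35.9 g 30.0 t 29.6
```

```bash
python3 -m creep '[{"translation":[0,0,2],"angular":[0,0,0],"jaw":0.3},{"translation":[0,0,4],"angular":[0,0,0],"jaw":0.3},{"translation":[0,0,5],"angular":[0,0,0],"jaw":0.3},{"translation":[0,0,5.5],"angular":[0,0,0],"jaw":0.3},{"translation":[0,0,6],"angular":[0,0,0],"jaw":0.3},{"translation":[0,0,6.5],"angular":[0,0,0],"jaw":0.3},{"translation":[0,0,7],"angular":[0,0,0],"jaw":0.3},{"translation":[0,0,7],"angular":[0,0,0],"jaw":0.3}]' |egrep 'ee|ft'
python3 -m creep '[{"translation":[0,0,0],"angular":[0,0,0],"jaw":0.6},{"translation":[0,0,0],"angular":[0,0,0],"jaw":0.6},{"translation":[0,0,0],"angular":[0,0,0],"jaw":0.6},{"translation":[0,0,0],"angular":[0,0,0],"jaw":0.6},{"translation":[-30,0,0],"angular":[0,0,0],"jaw":0.6},{"translation":[-60,0,0],"angular":[0,0,0],"jaw":0.6},{"translation":[-78,0,0],"angular":[0,0,0],"jaw":0.6},{"translation":[-78,0,0],"angular":[0,0,0],"jaw":0}]'|egrep 'ee|ft'
python3 -m creep '[{"translation":[0,0,0],"angular":[0,0,0],"jaw":0},{"translation":[0,0,0],"angular":[0,0,0],"jaw":0},{"translation":[0,0,0],"angular":[0,0,0],"jaw":0},{"translation":[5,0,0],"angular":[0,0,0],"jaw":0},{"translation":[10,0,0],"angular":[0,0,0],"jaw":0},{"translation":[14,0,0],"angular":[0,0,0],"jaw":0},{"translation":[16,0,0],"angular":[0,0,0],"jaw":0},{"translation":[18,0,0],"angular":[0,0,0],"jaw":0}]'|egrep 'ee|ft'
python3 -m creep '[{"translation":[1,0,0],"angular":[0,0,0],"jaw":0},{"translation":[2,0,0],"angular":[0,0,0],"jaw":0},{"translation":[3,0,0],"angular":[0,0,0],"jaw":0},{"translation":[4,0,0],"angular":[0,0,0],"jaw":0},{"translation":[5,0,0],"angular":[0,0,0],"jaw":0},{"translation":[6,0,0],"angular":[0,0,0],"jaw":0},{"translation":[7,0,0],"angular":[0,0,0],"jaw":0},{"translation":[8,0,0],"angular":[0,0,0],"jaw":0}]'|egrep 'ee|ft'
```

```text
ee_pos: [485.4, 59.7, 81.6]
ft_force: [-0.1, 0.4, -1.4]
ee_pos: [406.8, 62.4, 81.8]
ft_force: [0.1, 0.3, -0.6]
ee_pos: [425.6, 61.7, 81.6]
ft_force: [-0.9, 0.2, -0.3]
ee_pos: [433.6, 61.4, 81.7]
ft_force: [-1.0, 0.2, 0.8]
```

```bash
for i in 1 2; do python3 -m creep '[{"translation":[0.4,0,0],"angular":[0,0,0],"jaw":0},{"translation":[0.8,0,0],"angular":[0,0,0],"jaw":0},{"translation":[1.2,0,0],"angular":[0,0,0],"jaw":0},{"translation":[1.6,0,0],"angular":[0,0,0],"jaw":0},{"translation":[2,0,0],"angular":[0,0,0],"jaw":0},{"translation":[2.3,0,0],"angular":[0,0,0],"jaw":0},{"translation":[2.5,0,0],"angular":[0,0,0],"jaw":0},{"translation":[2.5,0,0],"angular":[0,0,0],"jaw":0}]'|egrep 'ee|ft';done
```

```text
ee_pos: [435.4, 61.3, 81.6]
ft_force: [-4.4, 0.9, 3.6]
ee_pos: [435.4, 61.2, 81.3]
ft_force: [-11.5, 2.9, 9.7]
```

```bash
python3 -m creep '[{"translation":[-8,0,0],"angular":[0,0,0],"jaw":0},{"translation":[-16,0,-10],"angular":[0,0,0],"jaw":0.3},{"translation":[-16,30,-60],"angular":[0,0,-0.16],"jaw":0.6},{"translation":[-16,80,-100],"angular":[0,0,-0.32],"jaw":0.6},{"translation":[-5,130,-110],"angular":[0,0,-0.48],"jaw":0.6},{"translation":[5,180,-110],"angular":[0,0,-0.64],"jaw":0.6},{"translation":[15,230,-110],"angular":[0,0,-0.8],"jaw":0.6},{"translation":[25,275,-110],"angular":[0,0,-0.96],"jaw":0.6}]'|egrep 'ee|ft'
python3 - <<'E'
from h import *
t=cv2.imread('pics/top0.png');s=cv2.imread('pics/scene0.png')
k=13
def crop(im,x,y): return cv2.resize(im[y:y+30,x:x+30],None,fx=k,fy=k,interpolation=cv2.INTER_CUBIC)
a=crop(t,106,246);b=crop(s,475,229)
b2=crop(cv2.imread('pics/top3.png'),106,246)
out=np.hstack([a,b]);cv2.imwrite('pics/shaft.png',out)
go([477,-426.2,110],-4.8)
E
```

```text
ee_pos: [454.8, -216.5, 192.7]
ft_force: [0.9, 1.0, 0.6]
T [-155.0, 142.8, 83.0] A [0.002, 0.0, -0.556] | at [454.8, -216.5, 192.7] F [0.9, 1.0, 0.6] w 52.9 g 0.0 t 36.5
```

View pics/shaft.png

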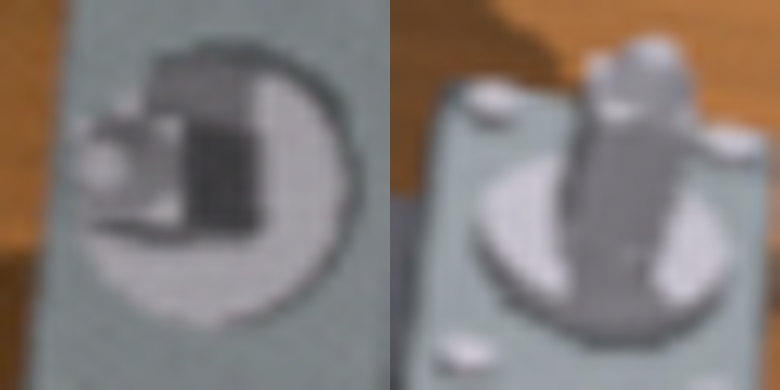

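```bash
python3 -m creep '[{"translation":[-20,20,0],"angular":[0,0,-0.1],"jaw":0.6},{"translation":[-50,45,0],"angular":[0,0,-0.2],"jaw":0.6},{"translation":[-80,75,0],"angular":[0,0,-0.3],"jaw":0.6},{"translation":[-110,105,20],"angular":[0,0,-0.4],"jaw":0.6},{"translation":[-140,130,40],"angular":[0,0,-0.5],"jaw":0.6},{"translation":[-155,143,65],"angular":[0,0,-0.556],"jaw":0.6},{"translation":[-155,143,83],"angular":[0,0,-0.556],"jaw":0.6},{"translation":[-155,143,83],"angular":[0,0,-0.556],"jaw":0.6}]'|egrep 'ee|ft'
python3 - <<'E'
from h import *
print(at('top',121.85,259.8,147),at('top',125.3,259.35,147),at('top',114.1,258,185))
print('hub',at('top',488.9,274.6,51),'knob',at('top',495.3,238.7,76))
# scene: collar centre approx
print(at('scene',475+(605-390)/13-.46,229+245/13-.46,147), at('scene',475+(655-390)/13-.46,229+55/13-.46,185))
im=snap('top','top4.png')
go([477,-426.2,30],-4.8)
im=cv2.imread('pics/top4.png')[215:315,440:540];im2=cv2.imread('pics/top0.png')[215:315,440:540]
s=snap('scene','sc4.png')[190:290,130:230,::-1]
cv2.imwrite('pics/hub.png',cv2.resize(np.hstack([im,s]),None,fx=4,fy=4,interpolation=2))
E
```

```text
ee_pos: [474.7, -422.7, 107.5]
ft_force: [0.2, 0.1, -0.2]
[490.9 325.9 147. ] [491.9 319.4 147. ] [490.6 324.9 185. ]
hub [ 477.8 -425.3   51. ] knob [ 553.  -431.7   76. ]
[492.9 328.4 147. ] [490.3 328.1 185. ]
T [-3.1, 1.9, 78.6] A [-0.001, -0.001, -0.005] | at [475.4, -423.1, 108.6] F [0.5, 0.0, 0.3] w 52.6 g 0.0 t 37.6
```

View pics/hub.png

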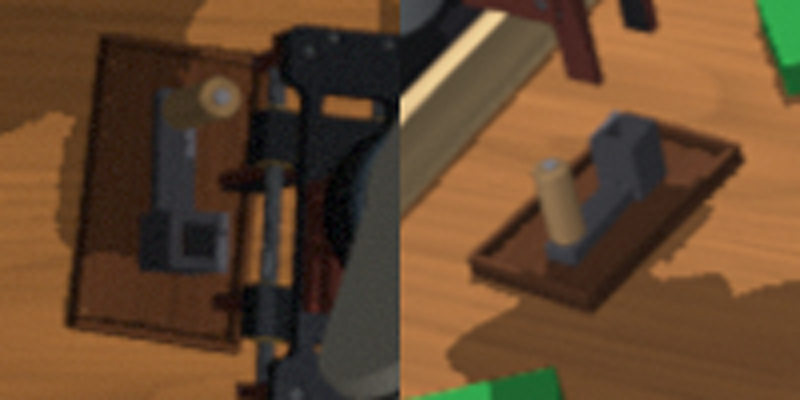

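The crank lies flat in the tray; the hub hole is at (489,275) and the grip is upright. I'll grasp the hub across its ±x faces.

```bash
python3 -m creep '[{"translation":[-2.2,2.6,20],"angular":[0,0,0],"jaw":0.6},{"translation":[-2.2,2.6,40],"angular":[0,0,0],"jaw":0.6},{"translation":[-2.2,2.6,60],"angular":[0,0,0],"jaw":0.6},{"translation":[-2.2,2.6,75],"angular":[0,0,0],"jaw":0.6},{"translation":[-2.2,2.6,83],"angular":[0,0,0],"jaw":0.6},{"translation":[-2.2,2.6,86],"angular":[0,0,0],"jaw":0.6},{"translation":[-2.2,2.6,86],"angular":[0,0,0],"jaw":0.6},{"translation":[-2.2,2.6,86],"angular":[0,0,0],"jaw":0.6}]'|egrep 'ee|ft'
python3 -m creep '[{"translation":[0,0,0],"angular":[0,0,0],"jaw":0.25},{"translation":[0,0,0],"angular":[0,0,0],"jaw":0.25},{"translation":[0,0,0],"angular":[0,0,0],"jaw":0.25},{"translation":[0,0,0],"angular":[0,0,0],"jaw":0.25},{"translation":[0,0,0],"angular":[0,0,0],"jaw":0.25},{"translation":[0,0,0],"angular":[0,0,0],"jaw":0.25},{"translation":[0,0,0],"angular":[0,0,0],"jaw":0.25},{"translation":[0,0,0],"angular":[0,0,0],"jaw":0.25}]'
```

```text
ee_pos: [478.4, -426.9, 23.3]
ft_force: [0.8, 1.0, -0.2]
t: 39.65
ee_pos: [478.5, -426.9, 23.0]
orientation: [2.316, 2.121, 0.0]
ft_force: [3.2, -0.2, 3.4]
width: 32.0
grasp_force: 30.0
```

```bash
python3 -m creep '[{"translation":[0,0,-20],"angular":[0,0,0],"jaw":0.25},{"translation":[0,0,-50],"angular":[0,0,0],"jaw":0.25},{"translation":[0,0,-85],"angular":[0,0,0],"jaw":0.25},{"translation":[0,0,-120],"angular":[0,0,0],"jaw":0.25},{"translation":[0,0,-155],"angular":[0,0,0],"jaw":0.25},{"translation":[0,0,-190],"angular":[0,0,0],"jaw":0.25},{"translation":[0,0,-207],"angular":[0,0,0],"jaw":0.25},{"translation":[0,0,-207],"angular":[0,0,0],"jaw":0.25}]'
python3 -c "
from h import *
go([490,100,230],3)
go([490.5,325.5,215],3)"
```

```text
t: 40.65
ee_pos: [477.8, -426.6, 230.4]
orientation: [2.317, 2.121, -0.0]
ft_force: [-0.0, 0.4, -4.7]
width: 31.8
grasp_force: 30.0
T [525.7, -34.2, 0.1] A [0.0, 0.001, -0.14] | at [477.8, -426.6, 230.4] F [-0.0, 0.4, -4.7] w 31.8 g 30.0 t 40.6
T [750.3, -53.6, 14.9] A [0.0, 0.001, -0.14] | at [477.8, -426.6, 230.4] F [-0.0, 0.4, -4.7] w 31.8 g 30.0 t 40.6
```

```bash
python3 -m creep '[{"translation":[25,-2,0],"angular":[0,0,0],"jaw":0.25},{"translation":[65,-5,0],"angular":[0,0,-0.02],"jaw":0.25},{"translation":[110,-8,0],"angular":[0,0,-0.04],"jaw":0.25},{"translation":[160,-12,0],"angular":[0,0,-0.06],"jaw":0.25},{"translation":[210,-16,0],"angular":[0,0,-0.08],"jaw":0.25},{"translation":[260,-20,0],"angular":[0,0,-0.1],"jaw":0.25},{"translation":[310,-23,0],"angular":[0,0,-0.12],"jaw":0.25},{"translation":[355,-26,0],"angular":[0,0,-0.14],"jaw":0.25}]'|egrep 'ee|ft|gr'
python3 -c "
from h import *
go([490.5,325.5,215],3)"
```

```text
ee_pos: [481.7, -68.8, 227.9]
ft_force: [0.5, -0.5, -5.1]
grasp_force: 30.0
T [393.3, 29.6, 13.1] A [-0.004, -0.001, 0.0] | at [481.7, -68.8, 227.9] F [0.5, -0.5, -5.1] w 31.9 g 30.0 t 41.6
```

```bash
python3 -m creep '[{"translation":[50,4,0],"angular":[0,0,0],"jaw":0.25},{"translation":[105,8,0],"angular":[0,0,0],"jaw":0.25},{"translation":[160,12,0],"angular":[0,0,0],"jaw":0.25},{"translation":[215,16,0],"angular":[0,0,0],"jaw":0.25},{"translation":[270,20,0],"angular":[0,0,0],"jaw":0.25},{"translation":[325,25,2],"angular":[0,0,0],"jaw":0.25},{"translation":[370,28,5],"angular":[0,0,0],"jaw":0.25},{"translation":[393,29.6,6],"angular":[0,0,0],"jaw":0.25}]'|egrep 'ee|ft|gr'
python3 -c "
from h import *
t=snap('top','top5.png')[200:300,70:170,::-1];s=snap('scene','sc5.png')[160:260,450:550,::-1]
cv2.imwrite('pics/fit.png',cv2.resize(np.hstack([t,s]),None,fx=4,fy=4,interpolation=2))
go([490.5,325.5,202],3)"
```

```text
ee_pos: [491.1, 324.7, 221.4]
ft_force: [0.1, -0.7, -4.2]
grasp_force: 30.0
T [1.0, -1.0, 19.9] A [-0.002, 0.001, 0.002] | at [491.6, 324.6, 221.9] F [-0.3, 0.1, -5.3] w 31.9 g 30.0 t 42.8
```

View pics/fit.png

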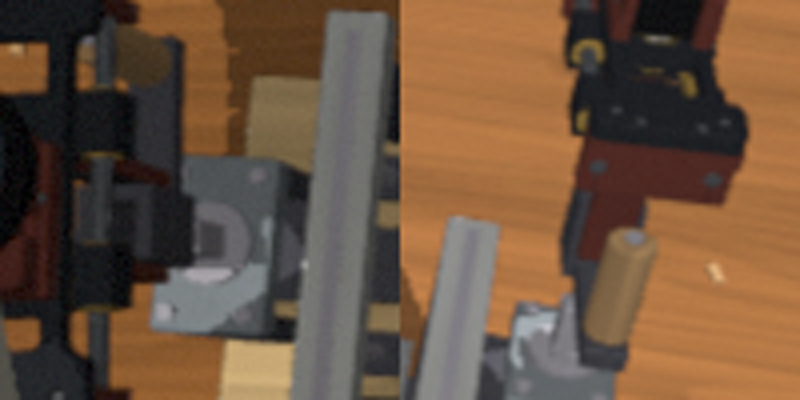

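```bash
python3 -c "
from h import *
print(at('top',117.9,256.9,205), [at('top',70+x/4-.4,200+y/4-.4,205) for x,y in ((192,193),(194,266))])
print('knobtop scene',at('scene',450+(632-400)/4-.4,160+236/4-.4,275))
# shaft base -y face edge in this picture
print([at('top',70+x/4-.4,200+y/4-.4,147) for x,y in ((226,222),(228,256))])"
```

```text
[490.8 309.9 205. ] [array([507.1, 311.5, 205. ]), array([474.2, 308.5, 205. ])]
knobtop scene [561.6 332.3 275. ]
[array([500.1, 318.4, 147. ]), array([483.7, 316.4, 147. ])]
```

```bash
python3 -m creep '[{"translation":[-0.5,1,5],"angular":[0,0,-0.02],"jaw":0.25},{"translation":[-0.5,1,10],"angular":[0,0,-0.02],"jaw":0.25},{"translation":[-0.5,1,15],"angular":[0,0,-0.02],"jaw":0.25},{"translation":[-0.5,1,19],"angular":[0,0,-0.02],"jaw":0.25},{"translation":[-0.5,1,22],"angular":[0,0,-0.02],"jaw":0.25},{"translation":[-0.5,1,24],"angular":[0,0,-0.02],"jaw":0.25},{"translation":[-0.5,1,26],"angular":[0,0,-0.02],"jaw":0.25},{"translation":[-0.5,1,26],"angular":[0,0,-0.02],"jaw":0.25}]'|egrep 'ee|ft|gr'
python3 -m creep '[{"translation":[0,0,0.7],"angular":[0,0,0],"jaw":0.25},{"translation":[0,0,1.4],"angular":[0,0,0],"jaw":0.25},{"translation":[0,0,2],"angular":[0,0,0],"jaw":0.25},{"translation":[0,0,2.7],"angular":[0,0,0],"jaw":0.25},{"translation":[0,0,3.3],"angular":[0,0,0],"jaw":0.25},{"translation":[0,0,4],"angular":[0,0,0],"jaw":0.25},{"translation":[0,0,4],"angular":[0,0,0],"jaw":0.25},{"translation":[0,0,4],"angular":[0,0,0],"jaw":0.25}]'|egrep 'ee|ft|gr'
```

```text
ee_pos: [493.5, 322.8, 197.6]
ft_force: [0.2, 0.8, -6.0]
grasp_force: 30.0
ee_pos: [493.8, 323.2, 194.0]
ft_force: [0.3, 2.3, -1.6]
grasp_force: 30.0
```

```bash
python3 -m creep '[{"translation":[0.5,-0.4,0],"angular":[0,0,0],"jaw":0.25},{"translation":[1.2,-0.7,0],"angular":[0,0,0],"jaw":0.25},{"translation":[1.2,-0.7,1],"angular":[0,0,0],"jaw":0.25},{"translation":[1.2,-0.7,2],"angular":[0,0,0],"jaw":0.25},{"translation":[1.2,-0.7,3],"angular":[0,0,0],"jaw":0.25},{"translation":[1.2,-0.7,4],"angular":[0,0,0],"jaw":0.25},{"translation":[1.2,-0.7,5],"angular":[0,0,0],"jaw":0.25},{"translation":[1.2,-0.7,6],"angular":[0,0,0],"jaw":0.25}]'|egrep 'ee|ft|gr'

```

```text
ee_pos: [492.7, 324.1, 187.6]
ft_force: [0.1, 2.7, -3.9]
grasp_force: 30.0
```

```bash
python3 -m creep '[{"translation":[0.7,0,2],"angular":[0,0,0],"jaw":0.25},{"translation":[0.7,0,4],"angular":[0,0,0],"jaw":0.25},{"translation":[0.7,0,6],"angular":[0,0,0],"jaw":0.25},{"translation":[0.7,0,8],"angular":[0,0,0],"jaw":0.25},{"translation":[0.7,0,10],"angular":[0,0,0],"jaw":0.25},{"translation":[0.7,0,12],"angular":[0,0,0],"jaw":0.25},{"translation":[0.7,0,14],"angular":[0,0,0],"jaw":0.25},{"translation":[0.7,0,16],"angular":[0,0,0],"jaw":0.25}]'|egrep 'ee|ft|gr'
python3 -m creep '[{"translation":[0,0,1],"angular":[0,0,0],"jaw":0.25},{"translation":[0,0,2],"angular":[0,0,0],"jaw":0.25},{"translation":[0,0,3],"angular":[0,0,0],"jaw":0.25},{"translation":[0,0,4],"angular":[0,0,0],"jaw":0.25},{"translation":[0,0,5],"angular":[0,0,0],"jaw":0.25},{"translation":[0,0,6],"angular":[0,0,0],"jaw":0.25},{"translation":[0,0,7],"angular":[0,0,0],"jaw":0.25},{"translation":[0,0,7],"angular":[0,0,0],"jaw":0.25}]'|egrep 'ee|ft|gr'
```

```text
ee_pos: [492.7, 324.7, 171.6]
ft_force: [-0.2, 0.1, -5.3]
grasp_force: 30.0
ee_pos: [492.6, 324.6, 164.6]
ft_force: [-0.2, -0.2, -5.0]
grasp_force: 30.0
```

```bash
python3 -m creep '[{"translation":[0,0,0.5],"angular":[0,0,0],"jaw":0.25},{"translation":[0,0,1],"angular":[0,0,0],"jaw":0.25},{"translation":[0,0,1.5],"angular":[0,0,0],"jaw":0.25},{"translation":[0,0,1.5],"angular":[0,0,0],"jaw":0.6},{"translation":[0,0,1.5],"angular":[0,0,0],"jaw":0.6},{"translation":[0,0,1.5],"angular":[0,0,0],"jaw":0.6},{"translation":[0,0,1.5],"angular":[0,0,0],"jaw":0.6},{"translation":[0,0,1.5],"angular":[0,0,0],"jaw":0.6}]'|egrep 'ee|ft|gr|wi'
python3 -m creep '[{"translation":[0,0,-12],"angular":[0,0,0],"jaw":0.6},{"translation":[0,0,-30],"angular":[0,0,0],"jaw":0.6},{"translation":[0,0,-50],"angular":[0,0,0],"jaw":0.6},{"translation":[0,0,-70],"angular":[0,0,0],"jaw":0.6},{"translation":[0,0,-90],"angular":[0,0,0],"jaw":0.6},{"translation":[0,0,-90],"angular":[0,0,0],"jaw":0.6},{"translation":[0,0,-90],"angular":[0,0,0],"jaw":0.6},{"translation":[0,0,-90],"angular":[0,0,0],"jaw":0.6}]'|egrep 'ee|ft|gr|wi'
python3 -c "
from h import *
t=snap('top','top6.png')[200:300,70:170,::-1];s=snap('scene','sc6.png')[180:280,440:540,::-1]
cv2.imwrite('pics/seat.png',cv2.resize(np.hstack([t,s]),None,fx=4,fy=4,interpolation=2))
print(ctrl.look_for('scene','crank_knob')[:2],ctrl.look_for('scene','blank1')[:6])
go([566.5,331,177],4)"
```

```text
ee_pos: [492.7, 324.7, 163.2]
ft_force: [-0.5, 0.7, 0.9]
width: 52.4
grasp_force: 0.0
ee_pos: [492.3, 324.4, 252.4]
ft_force: [-0.1, 0.2, -0.5]
width: 52.4
grasp_force: 0.0
[{'rect': [482.6, 223.6, 506.1, 275.5], 'score': 0.94}] [{'rect': [262.0, 189.0, 295.3, 208.1], 'score': 0.95}, {'rect': [121.3, 281.5, 172.1, 308.9], 'score': 0.93}, {'rect': [385.3, 235.4, 408.7, 271.6], 'score': 0.88}, {'rect': [242.6, 283.4, 269.7, 324.1], 'score': 0.84}, {'rect': [373.9, 232.5, 398.1, 265.6], 'score': 0.6}]
T [1.1, 74.3, 75.6] A [-0.001, 0.0, 0.002] | at [492.5, 324.6, 252.6] F [0.4, 0.3, -0.3] w 52.8 g 0.0 t 50.0
```

View pics/seat.png

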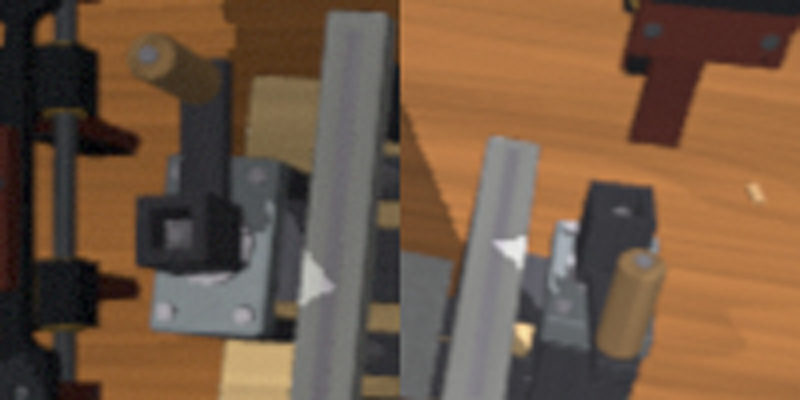

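```bash
python3 -c "
from h import *
print(pix('scene',[497,139.5,87]),pix('scene',[494.5,60,87]))
print('knob',at('top',70+147/4-.4,200+53/4-.4,217),at('scene',440+(648-400)/4-.4,180+260/4-.4,217),'hub',at('top',70+178/4-.4,200+234/4-.4,192))
o=cv2.imread('pics/sc6.png')[200:300,290:490];cv2.imwrite('pics/bed6.png',cv2.resize(o,None,fx=4,fy=4,interpolation=2))"
```

```text
[399.9 254.1] [366.1 247.4]
knob [568.6 330.6 217. ] [567.6 334.4 217. ] hub [489.8 322.  192. ]
```

View pics/bed6.png

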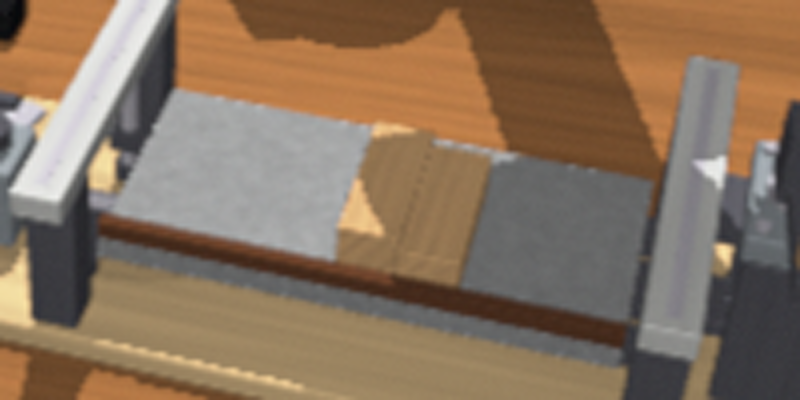

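Blank A has been knocked about 45 mm left and now lies next to B, at (386,249) in the scene view. Its far end looks a few mm off the fence, so I'll push it home again before winding. The crank is seated.

```bash
python3 -c "
from h import *
go([408,102,95],4)"
python3 -m creep '[{"translation":[-40,-10,0],"angular":[0,0,0],"jaw":0},{"translation":[-90,-30,10],"angular":[0,0,0],"jaw":0},{"translation":[-140,-55,40],"angular":[0,0,0],"jaw":0},{"translation":[-185,-80,70],"angular":[0,0,0],"jaw":0},{"translation":[-216,-100,100],"angular":[0,0,0],"jaw":0},{"translation":[-216,-100,130],"angular":[0,0,0],"jaw":0},{"translation":[-216,-100,155],"angular":[0,0,0],"jaw":0},{"translation":[-216,-100,155],"angular":[0,0,0],"jaw":0}]'|egrep 'ee|ft|gr|wi'
python3 -c "
from h import *
go([424,102,81],-1.9)"
```

```text
T [-215.9, -100.2, 157.8] A [-0.001, 0.0, 0.002] | at [492.5, 324.6, 252.6] F [0.4, 0.3, -0.3] w 52.8 g 0.0 t 50.0
ee_pos: [407.2, 101.6, 96.9]
ft_force: [-0.8, 0.1, 0.4]
width: 0.4
grasp_force: 0.0
T [-0.8, 16.8, 15.9] A [-0.004, 0.001, 0.105] | at [407.2, 101.6, 96.9] F [-0.8, 0.1, 0.4] w 0.4 g 0.0 t 51.0
```

```bash
python3 -m creep '[{"translation":[0,0,6],"angular":[0,0,0.05],"jaw":0},{"translation":[0,0,12],"angular":[0,0,0.105],"jaw":0},{"translation":[0,0,16],"angular":[0,0,0.105],"jaw":0},{"translation":[-0.2,4,16],"angular":[0,0,0.105],"jaw":0},{"translation":[-0.4,8,16],"angular":[0,0,0.105],"jaw":0},{"translation":[-0.6,12,16],"angular":[0,0,0.105],"jaw":0},{"translation":[-0.7,15,16],"angular":[0,0,0.105],"jaw":0},{"translation":[-0.8,17,16],"angular":[0,0,0.105],"jaw":0}]'|egrep 'ee|ft'
for i in 1 2; do python3 -m creep '[{"translation":[0,0.5,0],"angular":[0,0,0],"jaw":0},{"translation":[0,1,0],"angular":[0,0,0],"jaw":0},{"translation":[0,1.5,0],"angular":[0,0,0],"jaw":0},{"translation":[0,2,0],"angular":[0,0,0],"jaw":0},{"translation":[0,2.5,0],"angular":[0,0,0],"jaw":0},{"translation":[0,3,0],"angular":[0,0,0],"jaw":0},{"translation":[0,3.5,0],"angular":[0,0,0],"jaw":0},{"translation":[0,4,0],"angular":[0,0,0],"jaw":0}]'|egrep 'ee|ft'; done
```

```text
ee_pos: [425.8, 102.5, 82.2]
ft_force: [-0.1, -0.2, 0.7]
ee_pos: [429.4, 102.3, 82.1]
ft_force: [-0.9, -0.1, 0.4]
ee_pos: [433.5, 102.2, 82.2]
ft_force: [-1.1, -0.2, -0.9]
```

```bash
for i in 1 2; do python3 -m creep '[{"translation":[0,0.4,0],"angular":[0,0,0],"jaw":0},{"translation":[0,0.8,0],"angular":[0,0,0],"jaw":0},{"translation":[0,1.2,0],"angular":[0,0,0],"jaw":0},{"translation":[0,1.6,0],"angular":[0,0,0],"jaw":0},{"translation":[0,2,0],"angular":[0,0,0],"jaw":0},{"translation":[0,2.3,0],"angular":[0,0,0],"jaw":0},{"translation":[0,2.5,0],"angular":[0,0,0],"jaw":0},{"translation":[0,2.5,0],"angular":[0,0,0],"jaw":0}]'|egrep 'ee|ft'; done
```

```text
ee_pos: [436.0, 102.1, 82.2]
ft_force: [0.6, -0.1, -0.5]
ee_pos: [438.5, 102.1, 82.2]
ft_force: [-0.4, -0.6, -0.2]
```

```bash
for i in 1 2; do python3 -m creep '[{"translation":[0,0.4,0],"angular":[0,0,0],"jaw":0},{"translation":[0,0.8,0],"angular":[0,0,0],"jaw":0},{"translation":[0,1.2,0],"angular":[0,0,0],"jaw":0},{"translation":[0,1.6,0],"angular":[0,0,0],"jaw":0},{"translation":[0,2,0],"angular":[0,0,0],"jaw":0},{"translation":[0,2.3,0],"angular":[0,0,0],"jaw":0},{"translation":[0,2.5,0],"angular":[0,0,0],"jaw":0},{"translation":[0,2.5,0],"angular":[0,0,0],"jaw":0}]'|egrep 'ee|ft'; done
```

```text
ee_pos: [439.1, 101.9, 81.9]
ft_force: [-7.1, 0.7, 6.0]
ee_pos: [439.1, 101.7, 81.7]
ft_force: [-14.5, 3.8, 11.4]
```

```bash
python3 -m creep '[{"translation":[0,-10,0],"angular":[0,0,0],"jaw":0},{"translation":[0,-20,-30],"angular":[0,0,0],"jaw":0.2},{"translation":[10,-20,-80],"angular":[0,0,0],"jaw":0.55},{"translation":[40,-5,-130],"angular":[0,0,-0.03],"jaw":0.55},{"translation":[80,20,-168],"angular":[0,0,-0.06],"jaw":0.55},{"translation":[120,50,-168],"angular":[0,0,-0.12],"jaw":0.55},{"translation":[160,85,-168],"angular":[0,0,-0.12],"jaw":0.55},{"translation":[195,110,-168],"angular":[0,0,-0.12],"jaw":0.55}]'|egrep 'ee|ft'
python3 -c "
from h import *
snap('top','top7.png');im=snap('scene','sc7.png')[:,:,::-1]
o=im[200:300,290:490];cv2.imwrite('pics/bed7.png',cv2.resize(o,None,fx=4,fy=4,interpolation=2))
go([568,332,245],5.1)"
```

```text
ee_pos: [561.7, 294.8, 250.4]
ft_force: [-0.2, -0.6, 0.1]
T [35.2, 8.7, 5.0] A [0.003, -0.001, -0.0] | at [562.4, 296.2, 249.9] F [0.1, -0.2, 0.5] w 48.2 g 0.0 t 59.0
```

View pics/bed7.png

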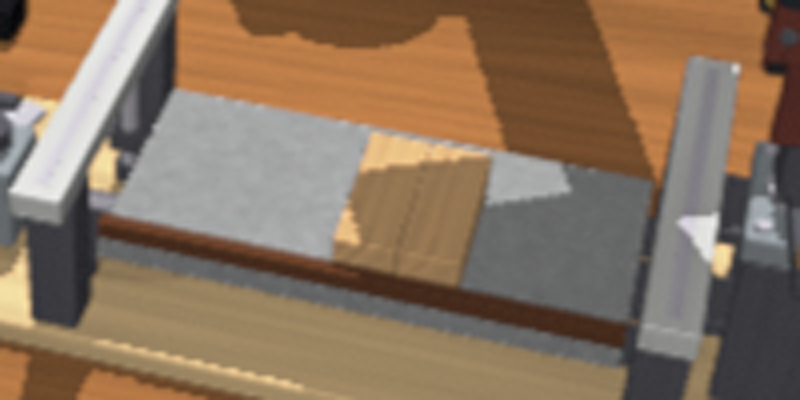

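Both blanks are now flush with the fence and side by side. On to the crank grip.

```bash
python3 -m creep '[{"translation":[20,5,2],"angular":[0,0,0],"jaw":0.55},{"translation":[35,8.7,5],"angular":[0,0,0],"jaw":0.55},{"translation":[35,8.7,20],"angular":[0,0,0],"jaw":0.55},{"translation":[35,8.7,40],"angular":[0,0,0],"jaw":0.55},{"translation":[35,8.7,60],"angular":[0,0,0],"jaw":0.55},{"translation":[35,8.7,70],"angular":[0,0,0],"jaw":0.55},{"translation":[35,8.7,70],"angular":[0,0,0],"jaw":0.1},{"translation":[35,8.7,70],"angular":[0,0,0],"jaw":0.1}]'|egrep 'ee|ft'
python3 -m creep '[{"translation":[0,0,0],"angular":[0,0,0],"jaw":0.1},{"translation":[0,0,0],"angular":[0,0,0],"jaw":0.1},{"translation":[0,0,0],"angular":[0,0,0],"jaw":0.1},{"translation":[0,0,0],"angular":[0,0,0],"jaw":0.1},{"translation":[0,0,0],"angular":[0,0,0],"jaw":0.1},{"translation":[0,0,0],"angular":[0,0,0],"jaw":0.1},{"translation":[0,0,0],"angular":[0,0,0],"jaw":0.1},{"translation":[0,0,0],"angular":[0,0,0],"jaw":0.1}]'
```

```text
ee_pos: [566.0, 328.9, 180.7]
ft_force: [-0.4, -0.4, -0.1]
t: 61.05
ee_pos: [566.5, 329.2, 181.0]
orientation: [2.122, 2.315, 0.004]
ft_force: [4.9, 0.7, 4.4]
width: 22.6
grasp_force: 30.0
```

```bash
python3 -m creep '[{"translation":[-14.6,-1.4,0],"angular":[0,0,0],"jaw":0.1},{"translation":[-28.7,-5.7,0],"angular":[0,0,0],"jaw":0.1},{"translation":[-41.7,-12.6,0],"angular":[0,0,0],"jaw":0.1},{"translation":[-53,-22,0],"angular":[0,0,0],"jaw":0.1},{"translation":[-62.4,-33.3,0],"angular":[0,0,0],"jaw":0.1},{"translation":[-69.3,-46.3,0],"angular":[0,0,0],"jaw":0.1},{"translation":[-73.6,-60.4,0],"angular":[0,0,0],"jaw":0.1},{"translation":[-75,-75,0],"angular":[0,0,0],"jaw":0.1}]'
```

```text
t: 62.05
ee_pos: [496.7, 249.3, 180.5]
orientation: [-2.123, -2.313, -0.006]
ft_force: [1.8, 16.2, -0.3]
width: 22.5
grasp_force: 30.0
```

```bash
python3 -m creep '[{"translation":[2.9,-14.6,0],"angular":[0,0,0],"jaw":0.1},{"translation":[7.2,-28.7,0],"angular":[0,0,0],"jaw":0.1},{"translation":[14.1,-41.7,0],"angular":[0,0,0],"jaw":0.1},{"translation":[23.5,-53,0],"angular":[0,0,0],"jaw":0.1},{"translation":[34.8,-62.4,0],"angular":[0,0,0],"jaw":0.1},{"translation":[47.8,-69.3,0],"angular":[0,0,0],"jaw":0.1},{"translation":[61.9,-73.6,0],"angular":[0,0,0],"jaw":0.1},{"translation":[76.5,-75,0],"angular":[0,0,0],"jaw":0.1}]'
python3 -c "
from h import *
go([493,326,180],5.1)"
```

```text
t: 63.05
ee_pos: [417.3, 317.2, 180.7]
orientation: [2.12, 2.315, 0.004]
ft_force: [10.8, -2.1, 1.2]
width: 22.7
grasp_force: 30.0
T [2.2, 76.2, 1.0] A [0.004, 0.0, -0.001] | at [417.3, 317.2, 180.7] F [10.8, -2.1, 1.2] w 22.7 g 30.0 t 63.0
```

```bash
python3 -m creep '[{"translation":[28.5,6.2,0],"angular":[0,0,0],"jaw":0.1},{"translation":[52.7,22.3,0],"angular":[0,0,0],"jaw":0.1},{"translation":[68.8,46.5,0],"angular":[0,0,0],"jaw":0.1},{"translation":[74.5,75,0],"angular":[0,0,0],"jaw":0.1},{"translation":[68.8,103.5,0],"angular":[0,0,0],"jaw":0.1},{"translation":[52.7,127.7,0],"angular":[0,0,0],"jaw":0.1},{"translation":[28.5,143.8,0],"angular":[0,0,0],"jaw":0.1},{"translation":[0,149.5,0],"angular":[0,0,0],"jaw":0.1}]'
python3 -c "
from h import *
im=snap('scene','sc8.png')
go([493,326,180],5.1)"
```

```text
t: 64.05
ee_pos: [567.0, 331.0, 181.0]
orientation: [2.122, 2.316, 0.008]
ft_force: [1.6, 3.5, 4.0]
width: 22.5
grasp_force: 30.0
T [5.3, -73.9, 0.6] A [0.003, 0.0, -0.003] | at [567.1, 327.1, 180.8] F [8.6, 0.5, 6.6] w 22.9 g 30.0 t 64.1
```

```bash
A='echo'; python3 -m creep '[{"translation":[-28.5,-5.7,0],"angular":[0,0,0],"jaw":0.1},{"translation":[-52.7,-21.8,0],"angular":[0,0,0],"jaw":0.1},{"translation":[-68.8,-46,0],"angular":[0,0,0],"jaw":0.1},{"translation":[-74.5,-74.5,0],"angular":[0,0,0],"jaw":0.1},{"translation":[-68.8,-103,0],"angular":[0,0,0],"jaw":0.1},{"translation":[-52.7,-127.2,0],"angular":[0,0,0],"jaw":0.1},{"translation":[-28.5,-143.3,0],"angular":[0,0,0],"jaw":0.1},{"translation":[0,-149,0],"angular":[0,0,0],"jaw":0.1}]'|egrep 'ee|ft|gr'
python3 -m creep '[{"translation":[28.5,5.7,0],"angular":[0,0,0],"jaw":0.1},{"translation":[52.7,21.8,0],"angular":[0,0,0],"jaw":0.1},{"translation":[68.8,46,0],"angular":[0,0,0],"jaw":0.1},{"translation":[74.5,74.5,0],"angular":[0,0,0],"jaw":0.1},{"translation":[68.8,103,0],"angular":[0,0,0],"jaw":0.1},{"translation":[52.7,127.2,0],"angular":[0,0,0],"jaw":0.1},{"translation":[28.5,143.3,0],"angular":[0,0,0],"jaw":0.1},{"translation":[0,149,0],"angular":[0,0,0],"jaw":0.1}]'|egrep 'ee|ft|gr'
python3 -m creep '[{"translation":[-28.5,-5.7,0],"angular":[0,0,0],"jaw":0.1},{"translation":[-52.7,-21.8,0],"angular":[0,0,0],"jaw":0.1},{"translation":[-68.8,-46,0],"angular":[0,0,0],"jaw":0.1},{"translation":[-74.5,-74.5,0],"angular":[0,0,0],"jaw":0.1},{"translation":[-68.8,-103,0],"angular":[0,0,0],"jaw":0.1},{"translation":[-52.7,-127.2,0],"angular":[0,0,0],"jaw":0.1},{"translation":[-28.5,-143.3,0],"angular":[0,0,0],"jaw":0.1},{"translation":[0,-149,0],"angular":[0,0,0],"jaw":0.1}]'|egrep 'ee|ft|gr'
python3 -m creep '[{"translation":[28.5,5.7,0],"angular":[0,0,0],"jaw":0.1},{"translation":[52.7,21.8,0],"angular":[0,0,0],"jaw":0.1},{"translation":[68.8,46,0],"angular":[0,0,0],"jaw":0.1},{"translation":[74.5,74.5,0],"angular":[0,0,0],"jaw":0.1},{"translation":[68.8,103,0],"angular":[0,0,0],"jaw":0.1},{"translation":[52.7,127.2,0],"angular":[0,0,0],"jaw":0.1},{"translation":[28.5,143.3,0],"angular":[0,0,0],"jaw":0.1},{"translation":[0,149,0],"angular":[0,0,0],"jaw":0.1}]'|egrep 'ee|ft|gr'
python3 - <<'E'
from h import *
a=cv2.imread('pics/sc7.png');b=snap('scene','sc9.png')[:,:,::-1]
# vertical shift of blank texture/edges: track bed+blank features between images
ga=cv2.cvtColor(a,6);gb=cv2.cvtColor(np.ascontiguousarray(b),6)
p=cv2.goodFeaturesToTrack(ga[235:275,370:415],20,.02,3)+np.float32([370,235])
q,s,e=cv2.calcOpticalFlowPyrLK(ga,gb,p,None,winSize=(15,15))
for i in range(len(p)):
  if s[i]: print(p[i][0].round(1),(q[i]-p[i])[0].round(2),round(float(e[i][0]),1))
for h in (80,90,97,107): print(h,pix('scene',[497,120,h+28])-pix('scene',[497,120,101]))
E
```

```text
ee_pos: [417.1, 317.2, 180.8]
ft_force: [17.8, -0.5, -2.7]
grasp_force: 30.0
ee_pos: [567.0, 331.0, 181.0]
ft_force: [1.2, 4.1, 4.3]
grasp_force: 30.0
ee_pos: [417.1, 317.2, 180.8]
ft_force: [18.7, -1.9, -2.5]
grasp_force: 30.0
ee_pos: [566.9, 331.0, 181.0]
ft_force: [2.0, 4.4, 4.3]
grasp_force: 30.0
[378. 260.] [ 9.66 -6.35] 10.5
[412. 250.] [-0.43  1.07] 5.2
[412. 240.] [ 1.48 -6.37] 23.3
[376. 253.] [10.74 -5.75] 22.8
[373. 261.] [ 9.66 -6.76] 18.4
[380. 241.] [10.34  0.1 ] 16.5
[374. 258.] [ 9.9  -6.91] 20.0
[403. 239.] [28.81  6.22] 23.4
[403. 269.] [ 1.04 -7.87] 1.3
[396. 239.] [17.22 -1.85] 24.9
[385. 242.] [9.78 0.2 ] 7.8
[377. 248.] [11.56 -0.36] 17.7
[393. 241.] [16.36 -1.24] 15.5
[388. 266.] [11.55 -5.7 ] 5.0
[399. 239.] [16.7  -1.56] 28.6
[409. 236.] [11.97 -0.68] 29.1
[380. 237.] [21.48 -2.36] 19.6
[380. 268.] [ 4.61 -7.05] 4.6
[403. 265.] [ 6.2  -6.99] 9.6
[391. 263.] [ 9.4  -6.21] 7.2
80 [ 0.3 -2.3]
90 [ 0.7 -5.7]
97 [ 1.  -8.1]
107 [  1.4 -11.5]
```

```bash
python3 -m creep '[{"translation":[-28.5,-5.7,0],"angular":[0,0,0],"jaw":0.1},{"translation":[-52.7,-21.8,0],"angular":[0,0,0],"jaw":0.1},{"translation":[-68.8,-46,0],"angular":[0,0,0],"jaw":0.1},{"translation":[-74.5,-74.5,0],"angular":[0,0,0],"jaw":0.1},{"translation":[-68.8,-103,0],"angular":[0,0,0],"jaw":0.1},{"translation":[-52.7,-127.2,0],"angular":[0,0,0],"jaw":0.1},{"translation":[-28.5,-143.3,0],"angular":[0,0,0],"jaw":0.1},{"translation":[0,-149,0],"angular":[0,0,0],"jaw":0.1}]'|egrep 'ee|ft|gr'
python3 -m creep '[{"translation":[28.5,5.7,0],"angular":[0,0,0],"jaw":0.1},{"translation":[52.7,21.8,0],"angular":[0,0,0],"jaw":0.1},{"translation":[68.8,46,0],"angular":[0,0,0],"jaw":0.1},{"translation":[74.5,74.5,0],"angular":[0,0,0],"jaw":0.1},{"translation":[68.8,103,0],"angular":[0,0,0],"jaw":0.1},{"translation":[52.7,127.2,0],"angular":[0,0,0],"jaw":0.1},{"translation":[28.5,143.3,0],"angular":[0,0,0],"jaw":0.1},{"translation":[0,149,0],"angular":[0,0,0],"jaw":0.1}]'|egrep 'ee|ft|gr'
python3 -m creep '[{"translation":[-15.5,-1.6,0],"angular":[0,0,0],"jaw":0.1},{"translation":[-30.3,-6.4,0],"angular":[0,0,0],"jaw":0.1},{"translation":[-43.8,-14.2,0],"angular":[0,0,0],"jaw":0.1},{"translation":[-55.4,-24.7,0],"angular":[0,0,0],"jaw":0.1},{"translation":[-64.5,-37.3,0],"angular":[0,0,0],"jaw":0.1},{"translation":[-70.9,-51.5,0],"angular":[0,0,0],"jaw":0.1},{"translation":[-70.9,-51.5,0],"angular":[0,0,0],"jaw":0.1},{"translation":[-70.9,-51.5,0],"angular":[0,0,0],"jaw":0.1}]'|egrep 'ee|ft|gr'
python3 -m creep '[{"translation":[0,0,0],"angular":[0,0,0],"jaw":0.5},{"translation":[0,0,0],"angular":[0,0,0],"jaw":0.5},{"translation":[0,0,0],"angular":[0,0,0],"jaw":0.5},{"translation":[0,0,-15],"angular":[0,0,0],"jaw":0.5},{"translation":[0,0,-35],"angular":[0,0,0],"jaw":0.5},{"translation":[0,0,-55],"angular":[0,0,0],"jaw":0.5},{"translation":[0,0,-60],"angular":[0,0,0],"jaw":0.2},{"translation":[0,0,-60],"angular":[0,0,0],"jaw":0}]'|egrep 'ee|ft|gr'
python3 -c "
from h import *
go([495,121,150],5.1);go([475,-70,150],5.1)"
```

```text
ee_pos: [417.1, 317.2, 180.8]
ft_force: [18.4, -2.5, -1.2]
grasp_force: 30.0
ee_pos: [566.9, 331.0, 181.1]
ft_force: [1.2, 4.4, 4.1]
grasp_force: 30.0
ee_pos: [518.2, 254.1, 180.4]
ft_force: [-0.3, -1.4, 8.7]
grasp_force: 30.0
ee_pos: [519.8, 255.2, 240.6]
ft_force: [-0.1, -0.4, -0.8]
grasp_force: 0.0
T [-131.5, -36.4, 90.5] A [0.001, -0.0, -0.002] | at [519.8, 255.2, 240.6] F [-0.1, -0.4, -0.8] w 27.2 g 0.0 t 72.2
T [-320.1, -72.9, 90.5] A [0.001, -0.0, -0.002] | at [519.8, 255.2, 240.6] F [-0.1, -0.4, -0.8] w 27.2 g 0.0 t 72.2
```

```bash
python3 -m creep '[{"translation":[-40,-5,0],"angular":[0,0,0],"jaw":0},{"translation":[-90,-20,0],"angular":[0,0,0],"jaw":0},{"translation":[-143,-37,30],"angular":[0,0,0],"jaw":0},{"translation":[-143,-37,60],"angular":[0,0,0],"jaw":0},{"translation":[-143,-37,85],"angular":[0,0,0],"jaw":0},{"translation":[-143,-37,95],"angular":[0,0,0],"jaw":0},{"translation":[-143,-37,98],"angular":[0,0,0],"jaw":0},{"translation":[-143,-37,99],"angular":[0,0,0],"jaw":0}]'|egrep 'ee|ft'
for i in 1 2 3 ; do python3 -m creep '[{"translation":[0,0,0.4],"angular":[0,0,0],"jaw":0},{"translation":[0,0,0.8],"angular":[0,0,0],"jaw":0},{"translation":[0,0,1.2],"angular":[0,0,0],"jaw":0},{"translation":[0,0,1.6],"angular":[0,0,0],"jaw":0},{"translation":[0,0,2],"angular":[0,0,0],"jaw":0},{"translation":[0,0,2.4],"angular":[0,0,0],"jaw":0},{"translation":[0,0,2.5],"angular":[0,0,0],"jaw":0},{"translation":[0,0,2.5],"angular":[0,0,0],"jaw":0}]'|egrep 'ee|ft'; done
```

```text
ee_pos: [495.7, 109.7, 141.6]
ft_force: [0.2, 0.1, -0.0]
ee_pos: [495.3, 109.4, 138.7]
ft_force: [-0.4, 0.4, -0.3]
ee_pos: [495.3, 109.5, 136.2]
ft_force: [-0.0, 0.0, 0.2]
ee_pos: [495.3, 109.4, 133.7]
ft_force: [-0.4, -0.5, 0.4]
```

```bash
for i in 1 2 ; do python3 -m creep '[{"translation":[0,0,0.2],"angular":[0,0,0],"jaw":0},{"translation":[0,0,0.4],"angular":[0,0,0],"jaw":0},{"translation":[0,0,0.6],"angular":[0,0,0],"jaw":0},{"translation":[0,0,0.8],"angular":[0,0,0],"jaw":0},{"translation":[0,0,1],"angular":[0,0,0],"jaw":0},{"translation":[0,0,1],"angular":[0,0,0],"jaw":0},{"translation":[0,0,1],"angular":[0,0,0],"jaw":0},{"translation":[0,0,1],"angular":[0,0,0],"jaw":0}]'|egrep 'ee|ft'; done
```

```text
ee_pos: [495.3, 109.5, 133.5]
ft_force: [-4.1, -0.5, 11.0]
ee_pos: [495.4, 109.5, 133.4]
ft_force: [-6.9, -1.0, 20.6]
```

```bash
python3 -m creep '[{"translation":[0,0,-10],"angular":[0,0,0],"jaw":0},{"translation":[0,0,-25],"angular":[0,0,0],"jaw":0},{"translation":[-45,-9,-25],"angular":[0,0,0],"jaw":0},{"translation":[-95,-18,-25],"angular":[0,0,0],"jaw":0},{"translation":[-145,-27,-25],"angular":[0,0,0],"jaw":0},{"translation":[-181,-36,-25],"angular":[0,0,0],"jaw":0},{"translation":[-181,-36,-10],"angular":[0,0,0],"jaw":0},{"translation":[-181,-36,-7],"angular":[0,0,0],"jaw":0}]'|egrep 'ee|ft'
for i in 1 2  ; do python3 -m creep '[{"translation":[0,0,0.4],"angular":[0,0,0],"jaw":0},{"translation":[0,0,0.8],"angular":[0,0,0],"jaw":0},{"translation":[0,0,1.2],"angular":[0,0,0],"jaw":0},{"translation":[0,0,1.6],"angular":[0,0,0],"jaw":0},{"translation":[0,0,2],"angular":[0,0,0],"jaw":0},{"translation":[0,0,2.2],"angular":[0,0,0],"jaw":0},{"translation":[0,0,2.2],"angular":[0,0,0],"jaw":0},{"translation":[0,0,2.2],"angular":[0,0,0],"jaw":0}]'|egrep 'ee|ft'; done
python3 -m creep '[{"translation":[0,0,0.2],"angular":[0,0,0],"jaw":0},{"translation":[0,0,0.4],"angular":[0,0,0],"jaw":0},{"translation":[0,0,0.6],"angular":[0,0,0],"jaw":0},{"translation":[0,0,0.8],"angular":[0,0,0],"jaw":0},{"translation":[0,0,1],"angular":[0,0,0],"jaw":0},{"translation":[0,0,1],"angular":[0,0,0],"jaw":0},{"translation":[0,0,1],"angular":[0,0,0],"jaw":0},{"translation":[0,0,1],"angular":[0,0,0],"jaw":0}]'|egrep 'ee|ft'
```

```text
ee_pos: [474.5, -73.6, 137.9]
ft_force: [-0.7, -0.3, -0.5]
ee_pos: [475.1, -74.0, 136.5]
ft_force: [1.1, -0.3, -0.3]
ee_pos: [475.2, -74.0, 135.3]
ft_force: [-4.1, 0.9, 13.0]
ee_pos: [475.2, -74.0, 135.2]
ft_force: [-8.1, 1.5, 25.0]
```

```bash
python3 -c "
from h import *
go([519.8,255.2,240],5.1)"
python3 -m creep '[{"translation":[0,0,-40],"angular":[0,0,0],"jaw":0},{"translation":[20,0,-90],"angular":[0,0,0],"jaw":0.55},{"translation":[70,12,-105],"angular":[0,0,0],"jaw":0.55},{"translation":[125,24,-105],"angular":[0,0,0],"jaw":0.55},{"translation":[180,36,-105],"angular":[0,0,0],"jaw":0.55},{"translation":[235,50,-105],"angular":[0,0,0],"jaw":0.55},{"translation":[290,65,-105],"angular":[0,0,0],"jaw":0.55},{"translation":[323.5,73.5,-105],"angular":[0,0,0],"jaw":0.55}]'|egrep 'ee|ft'
python3 -c "
from h import *
go([519.8,255.2,181],5.1)"
```

```text
T [324.1, 73.1, -104.8] A [0.0, 0.0, -0.002] | at [475.2, -74.0, 135.2] F [-8.1, 1.5, 25.0] w 0.2 g 12.6 t 82.2
ee_pos: [520.3, 257.3, 238.1]
ft_force: [-0.8, -0.4, 0.0]
T [-2.0, -0.7, 57.1] A [0.0, -0.0, -0.0] | at [520.3, 257.3, 238.1] F [-0.8, -0.4, 0.0] w 48.7 g 0.0 t 83.2
```

```bash
python3 -m creep '[{"translation":[0.5,-0.5,15],"angular":[0,0,0],"jaw":0.55},{"translation":[0.5,-0.5,35],"angular":[0,0,0],"jaw":0.55},{"translation":[0.5,-0.5,57],"angular":[0,0,0],"jaw":0.55},{"translation":[0.5,-0.5,58],"angular":[0,0,0],"jaw":0.1},{"translation":[0.5,-0.5,58],"angular":[0,0,0],"jaw":0.1},{"translation":[0.5,-0.5,58],"angular":[0,0,0],"jaw":0.1},{"translation":[0.5,-0.5,58],"angular":[0,0,0],"jaw":0.1},{"translation":[0.5,-0.5,58],"angular":[0,0,0],"jaw":0.1}]'|egrep 'ee|ft|gr|wi'
python3 -m creep '[{"translation":[-2.9,-12.6,0],"angular":[0,0,0],"jaw":0.1},{"translation":[-3.6,-25.6,0],"angular":[0,0,0],"jaw":0.1},{"translation":[-2,-38.5,0],"angular":[0,0,0],"jaw":0.1},{"translation":[1.8,-50.9,0],"angular":[0,0,0],"jaw":0.1},{"translation":[7.7,-62.5,0],"angular":[0,0,0],"jaw":0.1},{"translation":[15.5,-72.9,0],"angular":[0,0,0],"jaw":0.1},{"translation":[25.5,-82.1,0],"angular":[0,0,0],"jaw":0.1},{"translation":[37.1,-89.4,0],"angular":[0,0,0],"jaw":0.1}]'|egrep 'ee|ft|gr|wi'
python3 -m creep '[{"translation":[0,0,0],"angular":[0,0,0],"jaw":0.1},{"translation":[0,0,0],"angular":[0,0,0],"jaw":0.1},{"translation":[0,0,0],"angular":[0,0,0],"jaw":0.5},{"translation":[0,0,0],"angular":[0,0,0],"jaw":0.5},{"translation":[0,0,0],"angular":[0,0,0],"jaw":0.5},{"translation":[0,0,-20],"angular":[0,0,0],"jaw":0.5},{"translation":[0,0,-45],"angular":[0,0,0],"jaw":0.5},{"translation":[0,0,-60],"angular":[0,0,0],"jaw":0.2}]'|egrep 'ee|ft|gr|wi'
python3 -c "
from h import *
go([495.3,109.5,137.5],5.1)"
```

```text
ee_pos: [520.2, 255.0, 181.0]
ft_force: [0.9, -2.2, 1.9]
width: 22.2
grasp_force: 30.0
ee_pos: [428.1, 285.4, 180.9]
ft_force: [10.2, 2.3, 1.4]
width: 22.7
grasp_force: 30.0
ee_pos: [427.4, 284.3, 241.1]
ft_force: [-0.2, 1.2, 1.0]
width: 37.6
grasp_force: 0.0
T [-180.0, 52.5, 103.6] A [0.0, -0.0, -0.002] | at [427.4, 284.3, 241.1] F [-0.2, 1.2, 1.0] w 37.6 g 0.0 t 86.2
```

```bash
python3 -m creep '[{"translation":[-45,10,0],"angular":[0,0,0],"jaw":0},{"translation":[-95,25,0],"angular":[0,0,0],"jaw":0},{"translation":[-145,40,20],"angular":[0,0,0],"jaw":0},{"translation":[-180,52.5,50],"angular":[0,0,0],"jaw":0},{"translation":[-180,52.5,80],"angular":[0,0,0],"jaw":0},{"translation":[-180,52.5,98],"angular":[0,0,0],"jaw":0},{"translation":[-180,52.5,102],"angular":[0,0,0],"jaw":0},{"translation":[-180,52.5,103],"angular":[0,0,0],"jaw":0}]'|egrep 'ee|ft'
for i in 1 2 ; do python3 -m creep '[{"translation":[0,0,0.4],"angular":[0,0,0],"jaw":0},{"translation":[0,0,0.8],"angular":[0,0,0],"jaw":0},{"translation":[0,0,1.2],"angular":[0,0,0],"jaw":0},{"translation":[0,0,1.6],"angular":[0,0,0],"jaw":0},{"translation":[0,0,1.8],"angular":[0,0,0],"jaw":0},{"translation":[0,0,1.8],"angular":[0,0,0],"jaw":0},{"translation":[0,0,1.8],"angular":[0,0,0],"jaw":0},{"translation":[0,0,1.8],"angular":[0,0,0],"jaw":0}]'|egrep 'ee|ft'; done
```

```text
ee_pos: [495.4, 109.7, 137.4]
ft_force: [0.6, -0.1, -0.2]
ee_pos: [495.4, 109.6, 135.5]
ft_force: [0.1, 0.3, -0.4]
ee_pos: [495.4, 109.6, 135.2]
ft_force: [-6.0, -2.0, 17.7]
```

```bash
python3 -m creep '[{"translation":[0,0,-30],"angular":[0,0,0],"jaw":0},{"translation":[-20,0,-60],"angular":[0,0,0.1],"jaw":0.5},{"translation":[-70,0,-65],"angular":[0,0,0.2],"jaw":0.5},{"translation":[-120,-5,-65],"angular":[0,0,0.3],"jaw":0.5},{"translation":[-170,-10,-65],"angular":[0,0,0.4],"jaw":0.5},{"translation":[-220,-20,-65],"angular":[0,0,0.5],"jaw":0.5},{"translation":[-265,-40,-65],"angular":[0,0,0.62],"jaw":0.5},{"translation":[-291,-64,-65],"angular":[0,0,0.74],"jaw":0.5}]'|egrep 'ee|ft'
python3 -c "
from h import *
print(ctrl.look_for('scene','clamp_knob')[:1]) if snap('scene','sc10.png') is not None else 0
print(pix('scene',[456,-187.5,135]),pix('scene',[456,-187.5,91]))
go([456,-187,98],-37.5)"
```

```text
ee_pos: [456.6, -187.9, 198.7]
ft_force: [-0.3, -0.4, 1.0]
[{'rect': [269.0, 203.3, 291.9, 235.6], 'score': 0.61}]
[270.8 205.1] [272.1 219.4]
T [1.3, 0.3, 100.5] A [-0.001, 0.001, -0.004] | at [455.1, -187.9, 198.5] F [0.6, -0.1, 1.2] w 43.8 g 0.0 t 90.2
```

```bash
python3 -m creep '[{"translation":[1,0,25],"angular":[0,0,0],"jaw":0.5},{"translation":[1,0,50],"angular":[0,0,0],"jaw":0.5},{"translation":[1,0,75],"angular":[0,0,0],"jaw":0.5},{"translation":[1,0,95],"angular":[0,0,0],"jaw":0.5},{"translation":[1,0,100],"angular":[0,0,0],"jaw":0.5},{"translation":[1,0,100],"angular":[0,0,0],"jaw":0.1},{"translation":[1,0,100],"angular":[0,0,0],"jaw":0.1},{"translation":[1,0,100],"angular":[0,0,0],"jaw":0.1}]'|egrep 'ee|ft|wi|gr'
python3 -c "
from h import *
p=np.array([492.5,-138.0])
for k in range(1,8):
  a=.95-.95*k/7; b=np.radians(-1.9)+np.pi+a
  q=p+62*np.array([np.cos(b),np.sin(b)]);b0=np.radians(-1.9)+np.pi+.95;q0=p+62*np.array([np.cos(b0),np.sin(b0)])
  o=ctrl.get_obs();M=R.from_rotvec(o['orientation']).as_matrix();print((M.T@np.r_[q-q0,0]).round(1),round(.95*k/7,2),q.round(1),q0.round(1))"
```

```text
ee_pos: [457.9, -185.2, 99.4]
ft_force: [-0.7, 0.5, 1.4]
width: 19.6
grasp_force: 30.0
[ 0.6 -8.4 -0. ] 0.14 [ 448.5 -181.7] [ 454.8 -187.2]
[  2.3 -16.6  -0. ] 0.27 [ 443.  -175.3] [ 454.8 -187.2]
[  5.1 -24.5  -0. ] 0.41 [ 438.4 -168.3] [ 454.8 -187.2]
[  9. -32.  -0.] 0.54 [ 434.8 -160.7] [ 454.8 -187.2]
[ 13.8 -38.9  -0. ] 0.68 [ 432.3 -152.6] [ 454.8 -187.2]
[ 19.5 -45.1  -0. ] 0.81 [ 430.8 -144.3] [ 454.8 -187.2]
[ 26.  -50.4  -0. ] 0.95 [ 430.5 -135.9] [ 454.8 -187.2]
```

```bash
python3 -m creep '[{"translation":[0.6,-8.4,0],"angular":[0,0,0.14],"jaw":0.1},{"translation":[2.3,-16.6,0],"angular":[0,0,0.27],"jaw":0.1},{"translation":[5.1,-24.5,0],"angular":[0,0,0.41],"jaw":0.1},{"translation":[9,-32,0],"angular":[0,0,0.54],"jaw":0.1},{"translation":[13.8,-38.9,0],"angular":[0,0,0.68],"jaw":0.1},{"translation":[19.5,-45.1,0],"angular":[0,0,0.81],"jaw":0.1},{"translation":[26,-50.4,0],"angular":[0,0,0.95],"jaw":0.1},{"translation":[26,-50.4,0],"angular":[0,0,0.95],"jaw":0.1}]'|egrep 'ee|ft|gr'
python3 -m creep '[{"translation":[0,0,0],"angular":[0,0,0],"jaw":0.45},{"translation":[0,0,0],"angular":[0,0,0],"jaw":0.45},{"translation":[0,0,0],"angular":[0,0,0],"jaw":0.45},{"translation":[0,0,-20],"angular":[0,0,0],"jaw":0.45},{"translation":[0,0,-50],"angular":[0,0,0],"jaw":0.45},{"translation":[0,0,-80],"angular":[0,0,0],"jaw":0.45},{"translation":[0,0,-120],"angular":[0,0,0],"jaw":0.6},{"translation":[0,0,-160],"angular":[0,0,0],"jaw":0.6}]'|egrep 'ee|ft|wi'
python3 -c "
from h import *
snap('top','top11.png');print(ctrl.look_for('top','clamp_knob')[:1])
go([492,325.3,250],-58)
go([492,325.3,250],5)
for a in (-148,-143,-153): print(a,ctrl.get_obs()['qpos'].round(2))"
```

```text
ee_pos: [436.9, -135.0, 100.8]
ft_force: [3.8, -2.8, 8.5]
grasp_force: 30.0
ee_pos: [432.7, -133.7, 259.6]
ft_force: [0.6, 0.2, -0.3]
width: 52.3
[]
T [41.7, -461.5, 11.7] A [0.004, -0.006, -0.591] | at [435.4, -134.6, 262.4] F [-0.2, -0.5, -0.3] w 53.0 g 0.0 t 93.3
T [41.7, -461.5, 11.7] A [0.007, -0.003, -1.69] | at [435.4, -134.6, 262.4] F [-0.2, -0.5, -0.3] w 53.0 g 0.0 t 93.3
-148 [-0.33  0.11  1.95  0.    1.07  1.28]
-143 [-0.33  0.11  1.95  0.    1.07  1.28]
-153 [-0.33  0.11  1.95  0.    1.07  1.28]
```

```bash
python3 -m creep '[{"translation":[5,-50,0],"angular":[0,0,-0.17],"jaw":0.6},{"translation":[10,-105,0],"angular":[0,0,-0.35],"jaw":0.6},{"translation":[16,-160,0],"angular":[0,0,-0.53],"jaw":0.6},{"translation":[22,-220,0],"angular":[0,0,-0.71],"jaw":0.6},{"translation":[28,-280,0],"angular":[0,0,-0.89],"jaw":0.6},{"translation":[34,-340,0],"angular":[0,0,-1.07],"jaw":0.6},{"translation":[39,-400,0],"angular":[0,0,-1.25],"jaw":0.6},{"translation":[42,-455,0],"angular":[0,0,-1.42],"jaw":0.6}]'|egrep 'ee|ft|gr'
python3 -c "
from h import *
go([492,325.3,235],32.1)"
```

```text
ee_pos: [489.3, 321.4, 257.1]
ft_force: [1.0, -0.9, -0.0]
grasp_force: 0.0
T [4.3, 2.0, 22.1] A [-0.002, 0.001, -0.737] | at [489.3, 321.4, 257.1] F [1.0, -0.9, -0.0] w 52.9 g 0.0 t 94.3
```

```bash
python3 -m creep '[{"translation":[1,1,0],"angular":[0,0,-0.15],"jaw":0.6},{"translation":[2,1.5,0],"angular":[0,0,-0.3],"jaw":0.6},{"translation":[3,1.5,0],"angular":[0,0,-0.45],"jaw":0.6},{"translation":[3,1.5,0],"angular":[0,0,-0.6],"jaw":0.6},{"translation":[3,1.5,10],"angular":[0,0,-0.737],"jaw":0.6},{"translation":[3,1.5,22],"angular":[0,0,-0.737],"jaw":0.6},{"translation":[3,1.5,22],"angular":[0,0,-0.737],"jaw":0.6},{"translation":[3,1.5,22],"angular":[0,0,-0.737],"jaw":0.6}]'|egrep 'ee|ft|gr'
python3 - <<'E'
from h import *
im=snap('top','top12.png')
d=ctrl.look_for('top','clamp_knob');print(d[:1],pix('top',[430.4,-136,135]))
t=im[200:300,70:170,::-1];c=im[240:310,320:420,::-1];s=snap('scene','sc12.png')[180:280,440:540,::-1]
o=np.vstack([np.hstack([t,s]),np.hstack([c,np.zeros((70,100,3),np.uint8)])])[:150]
cv2.imwrite('pics/unfit.png',cv2.resize(o,None,fx=4,fy=4,interpolation=2))
go([492,325.3,164],32.1)
E
```

```text
ee_pos: [491.9, 322.2, 236.4]
ft_force: [0.5, -0.1, 0.0]
grasp_force: 0.0
[{'rect': [354.9, 256.4, 363.2, 300.8], 'score': 0.93}] [360.7 294.3]
T [2.6, 1.4, 73.0] A [0.001, 0.0, -0.007] | at [492.1, 322.4, 237.0] F [-0.0, 0.3, -0.7] w 52.9 g 0.0 t 95.5
```

View pics/unfit.png

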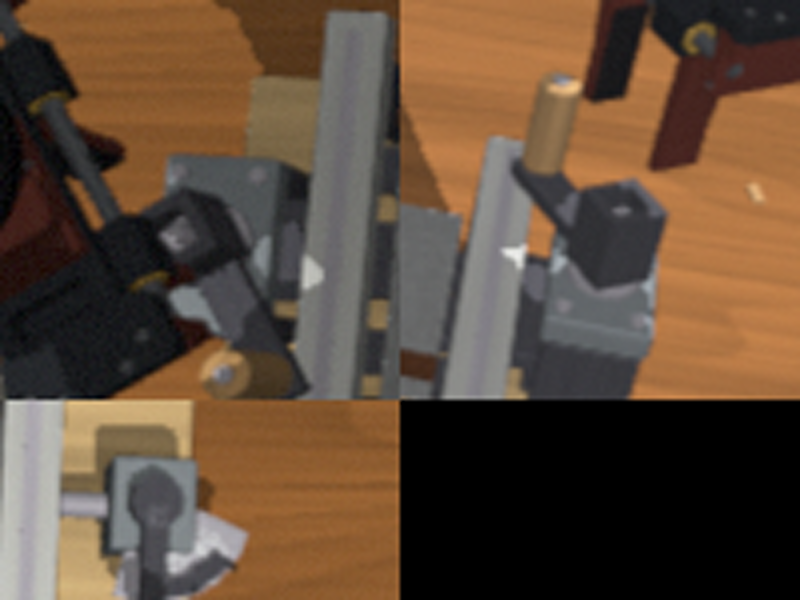

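The clamp lever points back along the rail, so it is clamped. The crank is seated at about -148°. Gripping the hub now.

```bash
python3 -c "
from h import *
k=at('top',70+223/4-.4,200+373/4-.4,217);print(k,np.degrees(np.arctan2(k[1]-325.3,k[0]-492)))"
python3 -m creep '[{"translation":[2.6,1.4,10],"angular":[0,0,0],"jaw":0.6},{"translation":[2.6,1.4,25],"angular":[0,0,0],"jaw":0.6},{"translation":[2.6,1.4,40],"angular":[0,0,0],"jaw":0.6},{"translation":[2.6,1.4,55],"angular":[0,0,0],"jaw":0.6},{"translation":[2.6,1.4,67],"angular":[0,0,0],"jaw":0.6},{"translation":[2.6,1.4,72],"angular":[0,0,0],"jaw":0.6},{"translation":[2.6,1.4,72],"angular":[0,0,0],"jaw":0.6},{"translation":[2.6,1.4,72],"angular":[0,0,0],"jaw":0.6}]'|egrep 'ee|ft|gr'
python3 -m creep '[{"translation":[0,0,0],"angular":[0,0,0],"jaw":0.25},{"translation":[0,0,0],"angular":[0,0,0],"jaw":0.25},{"translation":[0,0,0],"angular":[0,0,0],"jaw":0.25},{"translation":[0,0,0],"angular":[0,0,0],"jaw":0.25},{"translation":[0,0,0],"angular":[0,0,0],"jaw":0.25},{"translation":[0,0,0],"angular":[0,0,0],"jaw":0.25},{"translation":[0,0,0],"angular":[0,0,0],"jaw":0.25},{"translation":[0,0,0],"angular":[0,0,0],"jaw":0.25}]'
```

```text
[426.5 287.9 217. ] -150.27396289889634
ee_pos: [492.1, 325.4, 165.2]
ft_force: [0.5, -0.4, -0.3]
grasp_force: 0.0
t: 97.5
ee_pos: [492.4, 325.7, 165.1]
orientation: [1.529, 2.744, 0.003]
ft_force: [4.7, 3.0, 0.8]
width: 31.8
grasp_force: 29.9
```

```bash
python3 -m creep '[{"translation":[0,0,-4],"angular":[0,0,0],"jaw":0.25},{"translation":[0,0,-9],"angular":[0,0,0],"jaw":0.25},{"translation":[0,0,-15],"angular":[0,0,0],"jaw":0.25},{"translation":[0,0,-22],"angular":[0,0,0],"jaw":0.25},{"translation":[0,0,-30],"angular":[0,0,0],"jaw":0.25},{"translation":[0,0,-38],"angular":[0,0,0],"jaw":0.25},{"translation":[0,0,-50],"angular":[0,0,0],"jaw":0.25},{"translation":[0,0,-65],"angular":[0,0,0],"jaw":0.25}]'|egrep 'ee|ft|gr'
python3 -c "
from h import *
go([520,0,240],10);go([544,-428.5,240],-7.5)"
```

```text
ee_pos: [490.9, 324.6, 229.8]
ft_force: [0.3, 0.2, -4.0]
grasp_force: 29.9
T [-291.4, -146.1, -9.8] A [-0.002, 0.001, 0.379] | at [490.9, 324.6, 229.8] F [0.3, 0.2, -4.0] w 31.9 g 29.9 t 98.5
T [-668.4, -351.1, -9.3] A [-0.002, 0.001, 0.685] | at [490.9, 324.6, 229.8] F [0.3, 0.2, -4.0] w 31.9 g 29.9 t 98.5
```

```bash
python3 -m creep '[{"translation":[-22,-12,-6],"angular":[0,0,0.03],"jaw":0.25},{"translation":[-60,-31,-10],"angular":[0,0,0.07],"jaw":0.25},{"translation":[-100,-53,-10],"angular":[0,0,0.12],"jaw":0.25},{"translation":[-145,-76,-10],"angular":[0,0,0.17],"jaw":0.25},{"translation":[-190,-100,-10],"angular":[0,0,0.22],"jaw":0.25},{"translation":[-235,-123,-10],"angular":[0,0,0.27],"jaw":0.25},{"translation":[-280,-147,-10],"angular":[0,0,0.32],"jaw":0.25},{"translation":[-325,-171,-10],"angular":[0,0,0.37],"jaw":0.25}]'|egrep 'ee|ft|gr'
python3 -c "
from h import *
go([544,-428.5,240],-7.5)"
```

```text
ee_pos: [517.2, -42.8, 240.7]
ft_force: [0.8, -0.4, -5.9]
grasp_force: 29.9
T [-384.2, -43.6, 0.7] A [0.001, 0.0, 0.313] | at [517.2, -42.8, 240.7] F [0.8, -0.4, -5.9] w 32.0 g 29.9 t 99.5
```

```bash
python3 -m creep '[{"translation":[-50,-6,0],"angular":[0,0,0.05],"jaw":0.25},{"translation":[-105,-12,0],"angular":[0,0,0.1],"jaw":0.25},{"translation":[-160,-18,0],"angular":[0,0,0.15],"jaw":0.25},{"translation":[-215,-24,0],"angular":[0,0,0.2],"jaw":0.25},{"translation":[-270,-30,0],"angular":[0,0,0.25],"jaw":0.25},{"translation":[-320,-36,0],"angular":[0,0,0.313],"jaw":0.25},{"translation":[-365,-42,0],"angular":[0,0,0.313],"jaw":0.25},{"translation":[-384,-43.6,0],"angular":[0,0,0.313],"jaw":0.25}]'|egrep 'ee|ft|gr'
python3 -m creep '[{"translation":[0,0,30],"angular":[0,0,0],"jaw":0.25},{"translation":[0,0,65],"angular":[0,0,0],"jaw":0.25},{"translation":[0,0,100],"angular":[0,0,0],"jaw":0.25},{"translation":[0,0,135],"angular":[0,0,0],"jaw":0.25},{"translation":[0,0,155],"angular":[0,0,0],"jaw":0.25},{"translation":[0,0,165],"angular":[0,0,0],"jaw":0.25},{"translation":[0,0,165],"angular":[0,0,0],"jaw":0.25},{"translation":[0,0,165],"angular":[0,0,0],"jaw":0.25}]'|egrep 'ee|ft|gr'
python3 -c "
from h import *
t=snap('top','top13.png')[200:320,420:540,::-1];s=snap('scene','sc13.png')[180:300,120:240,::-1]
cv2.imwrite('pics/tray.png',cv2.resize(np.hstack([t,s]),None,fx=3.3,fy=3.3,interpolation=2))
go([544,-428.5,24],-7.5)"
```

```text
ee_pos: [544.2, -429.0, 240.1]
ft_force: [-0.6, 0.6, -5.2]
grasp_force: 29.9
ee_pos: [545.5, -427.2, 76.1]
ft_force: [-0.3, -0.8, -5.2]
grasp_force: 29.9
T [-1.4, -1.3, 52.1] A [0.002, 0.001, 0.002] | at [545.4, -427.2, 76.1] F [-0.1, 0.5, -4.9] w 32.0 g 29.9 t 101.6
```

View pics/tray.png

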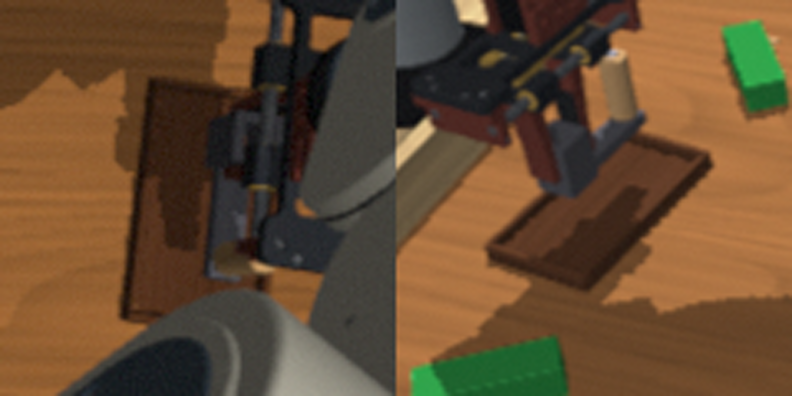

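The crank hangs level over the tray and parallel to it. I'll lower it and release.

```bash
python3 -m creep '[{"translation":[-1.4,-1.3,15],"angular":[0,0,0],"jaw":0.25},{"translation":[-1.4,-1.3,30],"angular":[0,0,0],"jaw":0.25},{"translation":[-1.4,-1.3,40],"angular":[0,0,0],"jaw":0.25},{"translation":[-1.4,-1.3,46],"angular":[0,0,0],"jaw":0.25},{"translation":[-1.4,-1.3,49],"angular":[0,0,0],"jaw":0.25},{"translation":[-1.4,-1.3,51],"angular":[0,0,0],"jaw":0.25},{"translation":[-1.4,-1.3,52],"angular":[0,0,0],"jaw":0.25},{"translation":[-1.4,-1.3,52],"angular":[0,0,0],"jaw":0.25}]'|egrep 'ee|ft|gr'
python3 -m creep '[{"translation":[0,0,0.3],"angular":[0,0,0],"jaw":0.25},{"translation":[0,0,0.6],"angular":[0,0,0],"jaw":0.25},{"translation":[0,0,0.9],"angular":[0,0,0],"jaw":0.25},{"translation":[0,0,1.2],"angular":[0,0,0],"jaw":0.25},{"translation":[0,0,1.2],"angular":[0,0,0],"jaw":0.25},{"translation":[0,0,1.2],"angular":[0,0,0],"jaw":0.25},{"translation":[0,0,1.2],"angular":[0,0,0],"jaw":0.25},{"translation":[0,0,1.2],"angular":[0,0,0],"jaw":0.25}]'|egrep 'ee|ft|gr'
```

```text
ee_pos: [543.4, -427.9, 24.0]
ft_force: [-1.8, 2.8, 6.1]
grasp_force: 30.0
ee_pos: [543.4, -427.9, 24.0]
ft_force: [-5.8, 5.1, 14.1]
grasp_force: 30.0
```

Contact with the floor. Release and retreat, then check everything.

```bash
python3 -m creep '[{"translation":[0,0,-1],"angular":[0,0,0],"jaw":0.6},{"translation":[0,0,-1],"angular":[0,0,0],"jaw":0.6},{"translation":[0,0,-1],"angular":[0,0,0],"jaw":0.6},{"translation":[0,0,-1],"angular":[0,0,0],"jaw":0.6},{"translation":[0,0,-15],"angular":[0,0,0],"jaw":0.6},{"translation":[0,0,-40],"angular":[0,0,0],"jaw":0.6},{"translation":[0,0,-80],"angular":[0,0,0],"jaw":0.6},{"translation":[0,0,-130],"angular":[0,0,0],"jaw":0.6}]'|egrep 'ee|ft|gr'
python3 -m creep '[{"translation":[0,0,-50],"angular":[0,0,0],"jaw":0.6},{"translation":[0,-40,-80],"angular":[0,0,0],"jaw":0.6},{"translation":[0,-90,-80],"angular":[0,0,0],"jaw":0.6},{"translation":[-20,-130,-80],"angular":[0,0,0],"jaw":0.6},{"translation":[-40,-170,-80],"angular":[0,0,0],"jaw":0.6},{"translation":[-60,-210,-80],"angular":[0,0,0],"jaw":0.6},{"translation":[-80,-250,-80],"angular":[0,0,0],"jaw":0.6},{"translation":[-80,-250,-80],"angular":[0,0,0],"jaw":0.6}]'|egrep 'ee|ft|gr'
python3 - <<'E'
from h import *
snap('top','top14.png');snap('scene','sc14.png')
for n in('top','scene'):
  for l in('tray','crank','crank_knob','blank1','clamp_knob','bed_top'):
    print(n,l,[(np.round(d['rect']).astype(int).tolist(),round(d['score'],2)) for d in ctrl.look_for(n,l)])
print('exp hub',pix('top',[543.4,-427.9,51]),'knob',pix('top',[469,-418,76]),pix('scene',[543.4,-427.9,51]),pix('scene',[469,-418,76]))
print('blank pix',pix('scene',[497,139.5,135]),pix('scene',[496,103,135]),pix('top',[497,139.5,135]),pix('top',[496,103,135]))
# blank tops at z=135 from top view
im=cv2.imread('pics/top14.png').astype(int);m=((im[:,:,2]-im[:,:,0]>40)&(im[:,:,2]>90)).astype(np.uint8);m[:222]=0;m[318:]=0;m[:,:175]=0;m[:,310:]=0
n,l,st,ce=cv2.connectedComponentsWithStats(m)
for i in range(1,n):
  if st[i,4]>150:
    w=np.array([at('top',u,v,135)[:2] for v,u in np.argwhere(l==i)],np.float32);print(st[i],cv2.minAreaRect(w))
E
```

```text
ee_pos: [542.8, -427.5, 152.7]
ft_force: [0.5, 0.2, 0.5]
grasp_force: 0.0
ee_pos: [282.8, -475.8, 232.5]
ft_force: [-0.1, -0.5, -0.0]
grasp_force: 0.0
top tray [([110, 202, 380, 330], 0.75), ([457, 222, 508, 302], 0.56)]
top crank [([470, 239, 497, 287], 0.97), ([207, 234, 233, 286], 0.7)]
top crank_knob [([474, 240, 499, 288], 0.74)]
top blank1 [([228, 234, 252, 283], 0.81), ([382, 358, 430, 380], 0.8), ([448, 331, 493, 377], 0.68), ([343, 172, 384, 220], 0.68), ([211, 236, 234, 285], 0.59), ([450, 154, 492, 194], 0.58)]
top clamp_knob [([354, 258, 366, 300], 0.66)]
top bed_top [([163, 228, 322, 309], 0.64)]
scene tray [([147, 219, 220, 269], 0.65)]
scene crank [([165, 214, 199, 255], 0.81)]
scene crank_knob [([165, 208, 202, 255], 0.83), ([378, 224, 396, 255], 0.73)]
scene blank1 [([262, 190, 295, 208], 0.79), ([218, 186, 238, 216], 0.76), ([377, 225, 398, 255], 0.7), ([388, 225, 411, 261], 0.61), ([124, 282, 172, 308], 0.56), ([242, 282, 269, 323], 0.55)]
scene clamp_knob [([282, 201, 300, 237], 0.63), ([267, 192, 502, 333], 0.18), ([482, 229, 502, 255], 0.16)]
scene bed_top [([309, 212, 474, 279], 0.78)]
exp hub [489.  244.6] knob [490.4 278. ] [171.9 237. ] [187.6 212.7]
blank pix [402. 238.] [385.8 235. ] [220.5 258.5] [239.2 259.3]
[ 180  222  130   13 1053] ((560.199951171875, 94.24999237060547), (255.29998779296875, 24.20001220703125), 90.0)
[ 210  232   43   54 1913] ((496.7802734375, 122.27742004394531), (80.83586883544922, 101.33851623535156), 87.00241088867188)Traceback (most recent call last):
  File "<stdin>", line 13, in <module>
  File "h.py", line 13, in at
    o,d=ray(n,u,v); return (o+d*(z-o[2])/d[2]).round(1)
        ~~~^^^^^^^
  File "h.py", line 9, in ray
    c=ctrl.camera_info(n);K=np.array(c['camera_matrix']);T=np.array(c['world_from_camera'])
ValueError: time passes only in moves, steps and waits
```

```bash
python3 -c "
from workcell import ctrl
print(ctrl.close_job())"
```

```text
the job is handed in; nothing more can be done
None
```

The job is handed in at about 105 s. Both pale blanks are against the fence (A pushed home again after it was knocked aside, so it now touches B), with the one I touched level with the right rail to about 0.1 mm; the lever is clamped and the crank is flat in its tray, turned end for end.

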